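# Lay out the strap kit round the job pad

### The job

Lay out the kit for the next strap round the note pad: stand the small tall webbing roll on the table just left of the pad, a finger's width (about 15 mm) from it and level with its middle, with the buckle flat on the middle of the roll; put the needle box flat on the middle of the pad with the bobbin flat on the middle of the box. Lay the rotary cutter on the table midway between the pad and the roll of masking tape, level with the middle of the pad and pointing away from you, in line with the pad's short sides (either end first). The pad and the masking tape stay where they are, and leave the tape measure and the chalk alone.

Things in the scene. Friction and masses are not known exactly. Their poses are not given: they have to be found in the camera images.
- job_pad: Cream note pad lying flat in the middle of the table in front of the robot (another lies at the far right end, not this one), fixed to the table, 106 x 76 x 10 mm, long side facing the robot (turned up to 0.2 rad). Origin: centre of its underside; its top is 10 mm above the table. Its x axis runs along the 106 mm side towards the left (world +y, give or take the turn), its y axis along the 76 mm side towards the robot, z up. Left of the pad means its +x side.
- paper_tape: Beige roll of masking tape lying flat, 89 mm across, 25 mm high, open core; stands about 0.2 m to the right of the pad. Origin: centre of its underside, z up. Loose; not to be moved.
- web_roll: Grey roll of webbing, the small tall one: a disc lying flat, 62 mm across, 38 mm high (the red and blue rolls at the left of the table are wider and only 26 mm high and are fixed). Origin: centre of its underside, z up. About 60 g; grasp across the diameter.
- side_buckle: Black plastic side-release buckle lying flat, 62 x 43 x 11 mm. Origin: centre of its underside; x along its 62 mm length, y across its 43 mm width (the full width only on its -x half, 36 mm on the other; grasp across y at the origin), z up. About 12 g.
- needle_case: Small needle box with blue base and clear lid (it does not open; not the like one that stands right at the back of the table by the red and blue thread cones), 39 x 56 x 24 mm. Origin: centre of its underside; x along the 39 mm side, y along the 56 mm side, z up; its flat top is 23 to 24 mm above the origin. About 30 g.
- metal_bobbin: Small metal bobbin with black thread lying flat: a disc 21 mm across, 11 mm high. Origin: centre of its underside, z up. About 12 g.
- wheel_cutter: Rotary cutter with a yellow handle and a thin guarded wheel, lying flat, 152 mm long, 45 mm over the wheel end, 16 mm high. Origin: middle of its length on the underside; x along its length towards the wheel, y across, z up. The handle runs from x = -76 to x = +44 mm and lies between y = -16 and y = +8 mm, the wheel (35 mm across) is centred at x = +51 mm. Grasp across the handle near x = -10 mm, y = -4 mm. About 60 g.
- measure: Yellow tape measure case, 69 x 68 x 31 mm, a bystander. Origin: centre of its underside. Loose; not to be moved.
- chalk_wedge: Pale blue wedge of tailor's chalk, 38 x 41 x 8 mm, a bystander. Origin: centre of its underside. Loose; not to be moved.
There are look-alikes about, which are no part of the job. Of the things that look like the needle_case, take the one that is nearest to the robot's base at the start. Several things have the shape of the side_buckle; the one meant has the colours described above.

How it is judged:
By the outcome, as a careful person would: the job done as asked, in the order asked, and still so for the second after the job is handed in, with the robot touching nothing.
It also fails if it takes over 112 s, if anything falls off the work surface, if the arm or the gripper's body presses on something with over 40 N, if the wrist force passes 120 N, or if a joint passes its speed limit or range.

### The arm

A 7-joint arm with a two-finger parallel gripper is mounted at the origin on a cart in front of the work surface, level with it; the furniture and walls round the work are solid. World frame = base frame: x ahead of the robot, y to its left, z up, the work surface at z = 0. Lengths are in m, angles in degrees, forces in N, time in s.
With the tool pointing down it reaches from about 0.425 to 0.875 m from the base axis. Payload 4.7 kg.
Tool frame: the origin (TCP) lies on the mounting face of the last link; the fingertips stand 182 mm ahead of it and the grasp point (between the pads) lies 164 mm ahead of it; z points along the fingers, x is the direction in which the jaws open and shut, and the axes are right-handed (so a half turn about z gives the same grasp; the last joint's range is limited). The gripper opens to 87 mm and grips with 3 to 60 N. Pads are 19 mm wide; open, the fingers measure 117 mm over their backs; the gripper's body (75 mm by 190 mm) begins 51 mm behind the grasp point.
Start: joints at [66.984, 18.392, -4.016, 83.108, 1.295, 78.541, -3.26], TCP at [0.263, -0.595, 0.405] pointing down, gripper open.
Joint ranges: [-163.93, 163.93], [-17.29, 119.83], [-79.2, 71.16], [3.27, 140.29], [-89.18, 269.18], [5.43, 117.66], [-154.24, 154.24]. Speed limits (degrees/s): [147.25, 147.25, 180, 180, 180, 180, 180].

### API

Orientations are given as [roll, pitch, yaw] about the fixed x, y, z axes, in that order (R = Rz(yaw) Ry(pitch) Rx(roll)).
In Python, from cell import status, cams, env, outline_of, landmark_of gives the robot as it stands. The module is installed in compiled form; this text tells all that it offers.
- The arm moves only by the tool jog_arm, never from a script. Its argument "rows" is a list of rows, each a list of 7 numbers: the closure, from 0 (fully open) to 1 (shut), then the shift along the tool's x, y, z in m, then the turn, a rotation vector about the tool's x, y, z in degrees. A call has 1 to 12 rows; each row shifts and turns the commanded pose from where the row before left it, along the tool's axes as they then stand; what a row does not reach is not made up. A row lasts 1/12 s, in which the tool goes at most 41.7 mm and 7.16 degrees, less where a joint would pass 70% of its speed; a pose out of reach is approached as far as the arm can. A call with a gripper value outside its range is refused whole. The fingers move at their own pace and stop on an object; "grip_force" is the grip in N (left out, the last holds). Time passes only in rows, so rows that do not move let the fingers close. It gives the time, the measured TCP pose, the force and the opening at its end, in the units of the state.
- status.get_obs(): the state, without advancing time (a new reading comes with each control period).
- cams.read_camera(name): name is "side" or "top"; returns (picture, depth): 384x512x3 uint8, red, green, blue; 384x512 float32, m along the optical axis (not along the pixel's ray), 0 where there is no reading.
- cams.camera_params(name): a dict with "vfov" (degrees; the focal length in pixels is half the picture's height over the tangent of half this angle, whatever the lens; pixels are square), "cx", "cy" (the principal point, pixels), "eye" and "attitude" of the camera in the world. Camera axes: x right, y up, looking along -z (the intrinsics and any distortion apply to the point x, -y, -z); pixel columns grow to the right and rows downward; lengths in m; the calibration is good to about 2 mm. A picture is of the moment at which its call begins. camera_params takes no time and is no camera call.
- env.sign_off(): hands the job in, once; it reports no verdict.
Trained networks look in the newest picture that a camera, given by its name, has taken for a name from the list of things; names that differ only in an ending like _2 or _b are one class to them, and where a whole thing is asked for, a point or a joint stands for the part that bears it (a point fixed in the world has none). Each returns a list of dicts, best first, with "conf" (0 to 1); they miss things now and then, are a little off and sometimes report something else, mostly with a low value. They report only what shows in the picture. A call takes as long as a camera call. They do not tell look-alikes from the thing itself.
- outline_of(camera, name): "pixels" (384x512 bool, what is visible of it) and "box" ([left, top, right, bottom] in pixels, round what is visible of it).
- landmark_of(camera, name): "position" ([row, column] in pixels: a listed point, or the origin of a listed thing).
The state is a dict: "time_s": time; "qpos": joint angles; "joint_velocities": joint speeds; "effort": joint torques, N m; "tool_pos": TCP position; "tool_rot": TCP orientation; "force": force on the tool from outside, world axes, zero at the start; "wrist_torque": the same for the moment, N m; "grip_width": finger opening in m.
Only numpy, scipy, OpenCV 4.12 (cv2) and the standard library are available. Lean on these libraries where they do the work, as an engineer would, in place of code of your own. Each camera call takes 0.05 s, during which the arm holds its last target. There are 200 camera calls.

## Working session

There is one attempt and no reset: what is moved stays moved. The work goes in short steps, Python scripts to look and compute and a tool call to move; the robot and the scene stay as the last step left them, time stands still between calls to the robot, and variables do not carry over. Pictures are saved under pics/ and viewed, about 12 in all and at most 16, crops included, and the job is handed in when it is done.

Besides the shell and the picture viewer there is one more tool, called after "Call:" as a command line: name --pt "numbers of a row" for each row, then --argument value for the rest. jog_arm: Moves the arm, as the interface text tells. Its arguments: {"type":"object","properties":{"rows":{"type":"array"},"grip_force":{"type":"number"}},"required":["rows"]}

```bash
mkdir -p pics
cat > h.py <<'E'
import numpy as np, cv2
from scipy.spatial.transform import Rotation as R
from cell import status,cams,env,outline_of,landmark_of
def snap(n,f=None):
    p,d=cams.read_camera(n)
    if f: cv2.imwrite('pics/'+f,cv2.cvtColor(p,cv2.COLOR_RGB2BGR))
    return p,d
E
python3 - <<'E'
from h import *
for n in('top','side'):
    snap(n,n+'0.png'); print(cams.camera_params(n))
print(status.get_obs())
E
```

```text
{'vfov': 54.758765441746014, 'cx': 256.06925542028534, 'cy': 190.69155164257026, 'eye': array([0.42008095, 0.05316118, 1.29052802]), 'attitude': array([  6.2785834 ,   0.11151335, -90.23240132])}
{'vfov': 47.52489144078082, 'cx': 252.0128065537146, 'cy': 192.53597879129973, 'eye': array([0.37532421, 1.03147388, 0.9036275 ]), 'attitude': array([  49.31080131,    0.49743243, -169.52989363])}
{'time_s': 0.1, 'qpos': array([66.98553293, 18.43549608, -4.01533024, 83.16730136,  1.29395621,
       78.54083558, -3.26013609]), 'joint_velocities': array([ 0.05651473, -0.18240717, -0.01064208, -0.14158989, -0.00284334,
        0.01146689, -0.04184465]), 'effort': array([-1.96323722e-04, -4.92570770e+01, -4.05744324e-01, -3.13399601e+01,
       -6.42351061e-02,  3.95778695e-02,  6.94117557e-05]), 'tool_pos': array([ 0.26243624, -0.59447122,  0.40376818]), 'tool_rot': array([ 1.79995538e+02,  9.84610643e-02, -6.61764910e+01]), 'force': array([-0.07660689,  0.25433926,  0.06575849]), 'wrist_torque': array([-0.01609169,  0.05852145,  0.03180817]), 'grip_width': 0.08735622312234435}
```

View pics/top0.png

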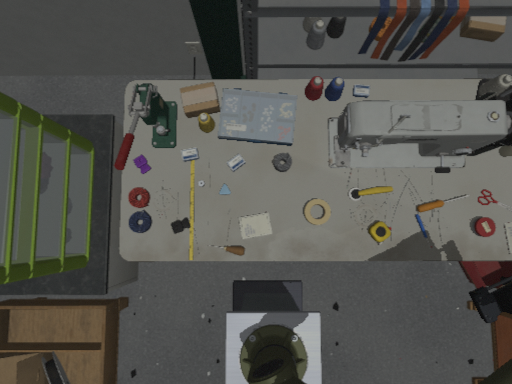

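View pics/side0.png

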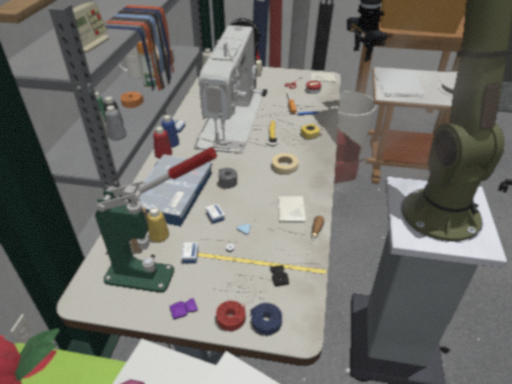

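The top view shows the pad at (255,225), masking tape at (317,211), grey roll at (282,161) and cutter at (370,192). The bobbin is at (201,183), chalk at (224,189) and measure at (380,231). There are two buckles: black at (181,225), which fits, and purple at (142,164), which doesn't. There are three needle boxes, at (236,163), (190,155) and (361,91). The first looks nearest the base at about (270,350). Next I'll measure.

```bash
cat >> h.py <<'E'
def unproj(n,row,col,z):
    """pixel -> world point on the plane at height z"""
    c=cams.camera_params(n); f=192/np.tan(np.radians(c['vfov']/2))
    M=R.from_euler('xyz',c['attitude'],degrees=True).as_matrix()
    row=np.asarray(row,float);col=np.asarray(col,float)
    d=np.stack([(col-c['cx'])/f,-(row-c['cy'])/f,-np.ones_like(row)],-1)@M.T
    t=(z-c['eye'][2])/d[...,2]
    return c['eye']+t[...,None]*d
def unproj_d(n,D):
    c=cams.camera_params(n); f=192/np.tan(np.radians(c['vfov']/2))
    M=R.from_euler('xyz',c['attitude'],degrees=True).as_matrix()
    r,q=np.mgrid[:384,:512]
    P=np.stack([(q-c['cx'])/f*D,-(r-c['cy'])/f*D,-D],-1)@M.T+c['eye']
    P[D==0]=np.nan
    return P
H=dict(job_pad=.010,paper_tape=.025,web_roll=.038,side_buckle=.011,needle_case=.024,metal_bobbin=.011,wheel_cutter=.016,measure=.031,chalk_wedge=.008)
def find(n,name,P,h=None,show=True):
    out=[]
    for o in outline_of(n,name):
        if o['conf']<.15: continue
        m=o['pixels']; r,q=np.nonzero(m)
        X=unproj(n,r,q,H[name] if h is None else h)
        rect=cv2.minAreaRect((X[:,:2]*1000).astype(np.float32))
        out.append((o,X,rect))
        if show: print(n,name,round(o['conf'],2),'box',np.round(o['box']),'c',X[:,:2].mean(0).round(4),'rect',np.round(rect[0],1),np.round(rect[1],1),round(rect[2],1),'zmed',np.nanmedian(P[m][:,2]).round(3))
    return out
E
python3 - <<'E'
from h import *
for n in('top','side'):
    p,d=snap(n); P=unproj_d(n,d)
    for k in H: find(n,k,P)
    for k in ('wheel_cutter','side_buckle','needle_case','web_roll','metal_bobbin','job_pad','paper_tape'):
        print(k,[(round(l['conf'],2),unproj(n,*l['position'],0 if 0 else H[k]/2)[:2].round(4)) for l in landmark_of(n,k)])
    if n=='top': 
        b=cv2.cvtColor(p,cv2.COLOR_RGB2BGR)
        cv2.imwrite('pics/crop1.png',cv2.resize(b[130:260,120:280],None,fx=5,fy=4.6,interpolation=cv2.INTER_CUBIC))
E
```

```text
top job_pad 0.62 box [239. 213. 274. 238.] c [0.4424 0.0584] rect [442.4  58.8] [ 74.3 104.3] 9.0 zmed 0.012
top paper_tape 0.73 box [306. 199. 331. 226.] c [ 0.4875 -0.1518] rect [ 487.2 -150.9] [85.6 85.3] 89.8 zmed 0.026
top web_roll 0.53 box [275. 152. 292. 171.] c [ 0.6571 -0.0373] rect [657.6 -37.3] [56.7 63.8] 63.0 zmed 0.038
top side_buckle 0.72 box [136. 154. 150. 173.] c [0.6584 0.4546] rect [658.6 453.5] [63.5 40.1] 41.7 zmed 0.011
top side_buckle 0.47 box [171. 218. 190. 234.] c [0.4427 0.3156] rect [443.7 314.7] [41.8 62.5] 26.5 zmed 0.011
top needle_case 0.58 box [180. 151. 201. 161.] c [0.6891 0.2847] rect [688.8 284.2] [42.4 55.7] 1.0 zmed 0.024
top needle_case 0.57 box [226. 154. 245. 172.] c [0.6608 0.1251] rect [660.7 124.7] [40.9 55.7] 34.0 zmed 0.025
top measure 0.57 box [368. 222. 391. 244.] c [ 0.4194 -0.3622] rect [ 420.9 -363.6] [65.4 65.5] 43.7 zmed 0.031
top chalk_wedge 0.66 box [220. 184. 228. 194.] c [0.5637 0.1632] rect [566.5 164.3] [29.8 29. ] 7.9 zmed 0.01
wheel_cutter [(0.78, array([ 0.5553, -0.3306]))]
side_buckle [(0.68, array([0.5798, 0.2477])), (
[... 1379 characters left out ...]
7. 122. 281. 147.] c [ 0.5551 -0.3205] rect [ 555.4 -331.8] [ 36.2 162.7] 7.9 zmed 0.015
side measure 0.7 box [297. 123. 322. 136.] c [ 0.4195 -0.3458] rect [ 422.3 -348.8] [68.  96.1] 24.2 zmed 0.029
side chalk_wedge 0.57 box [236. 225. 252. 232.] c [0.5649 0.1657] rect [563.8 163. ] [37.8 35.5] 65.7 zmed 0.01
wheel_cutter [(0.51, array([ 0.5555, -0.3336]))]
side_buckle [(0.73, array([0.4413, 0.318 ])), (0.69, array([0.656 , 0.4611]))]
needle_case [(0.61, array([0.656 , 0.1236]))]
web_roll [(0.72, array([0.5732, 0.1758])), (0.57, array([ 0.651 , -0.0086]))]
metal_bobbin [(0.41, array([0.5843, 0.2417]))]
job_pad [(0.74, array([0.4383, 0.0546]))]
paper_tape [(0.94, array([ 0.5024, -0.1432]))]
```

View pics/crop1.png

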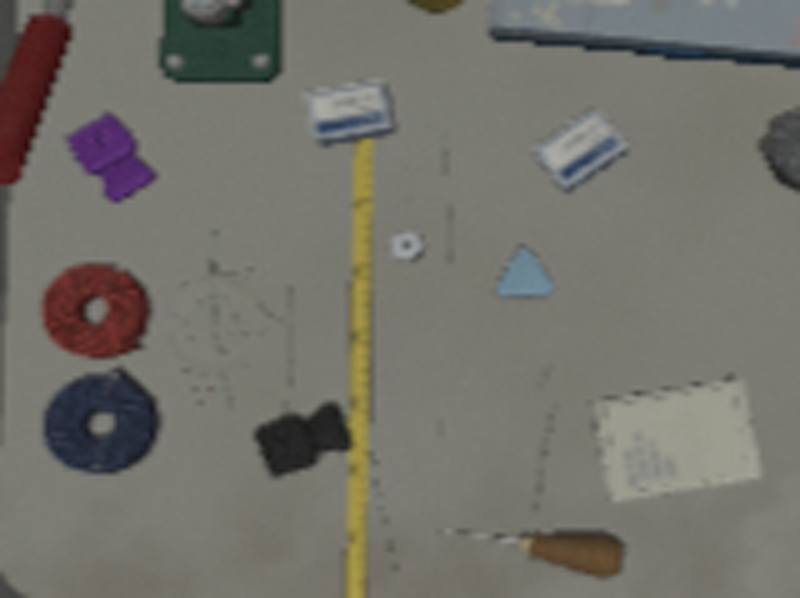

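The crop shows the black buckle at top (181,225), with its wide half to the left. The needle box at (236,163) lies at (0.661, 0.125), r = 0.67, against r = 0.75 for the one at (190,155), so it is the nearest one. The purple buckle and the white box at (190,155) are look-alikes. I'll take the roll first, turning the jaws to yaw 9° to match the pad's short side.

Call:
jog_arm --pt "0 0 0 0 0 0 -6.25" --pt "0 0 0 0 0 0 -6.25" --pt "0 0 0 0 0 0 -6.25" --pt "0 0 0 0 0 0 -6.25" --pt "0 0 0 0 0 0 -6.25" --pt "0 0 0 0 0 0 -6.25" --pt "0 0 0 0 0 0 -6.25" --pt "0 0 0 0 0 0 -6.25" --pt "0 0 0 0 0 0 -6.25" --pt "0 0 0 0 0 0 -6.25" --pt "0 0 0 0 0 0 -6.25" --pt "0 0 0 0 0 0 -6.25"

```text
time_s: 2.8
tool_pos: [0.2625, -0.5947, 0.4048]
tool_rot: [180.0, -0.0, 9.1]
force: [0.5, -0.9, -0.2]
grip_width: 0.0872
```

Call:
jog_arm --pt "0 0.02 -0.036 0 0 0 0" --pt "0 0.02 -0.036 0 0 0 0" --pt "0 0.02 -0.036 0 0 0 0" --pt "0 0.02 -0.036 0 0 0 0" --pt "0 0.02 -0.036 0 0 0 0" --pt "0 0.02 -0.036 0 0 0 0" --pt "0 0.02 -0.036 0 0 0 0" --pt "0 0.02 -0.036 0 0 0 0" --pt "0 0.02 -0.036 0 0 0 0" --pt "0 0.02 -0.036 0 0 0 0" --pt "0 0.02 -0.036 0 0 0 0" --pt "0 0.02 -0.036 0 0 0 0"

```text
time_s: 3.8
tool_pos: [0.4336, -0.1288, 0.4051]
tool_rot: [179.9, -0.0, 8.8]
force: [1.2, 0.4, 0.4]
grip_width: 0.0872
```

```bash
cat >> h.py <<'E'
def go(x,y,z=None,yaw=None):
    """print tool-frame shift (mm) to bring grasp point to x,y,z(m), and turn about tool z (deg)"""
    s=status.get_obs(); M=R.from_euler('xyz',s['tool_rot'],degrees=True).as_matrix()
    g=np.array(s['tool_pos'])+M@[0,0,.164]; y0=s['tool_rot'][2]
    dz=0 if z is None else z-g[2]
    print('t',round(s['time_s'],2),'grasp',g.round(4),'rot',np.round(s['tool_rot'],2),'w',round(s['grip_width'],4),'F',np.round(s['force'],1),'q',np.round(s['qpos'],0))
    d=np.array([x,y,g[2]+dz])-g
    a=0
    if yaw is not None: a=-((yaw-y0+180)%360-180)
    print('now-frame shift mm',(M.T@d*1000).round(1),'| after-turn frame',((M@R.from_euler('z',a,degrees=True).as_matrix()).T@d*1000).round(1),'turn',round(a,1))
E
python3 -c "
from h import *
go(.6574,-.0373,.018,9)"
```

```text
t 3.8 grasp [ 0.4337 -0.129   0.2411] rot [ 1.7992e+02 -3.0000e-02  8.8100e+00] w 0.0872 F [1.2 0.4 0.4] q [ 53.  -6. -37. 108.  -3.  76.  26.]
now-frame shift mm [235.  -56.7 223.2] | after-turn frame [235.1 -55.9 223.2] turn -0.2
```

Call:
jog_arm --pt "0 0.0335 -0.0081 0.018 0 0 0" --pt "0 0.0335 -0.0081 0.018 0 0 0" --pt "0 0.0335 -0.0081 0.018 0 0 0" --pt "0 0.0335 -0.0081 0.018 0 0 0" --pt "0 0.0335 -0.0081 0.018 0 0 0" --pt "0 0.0335 -0.0081 0.018 0 0 0" --pt "0 0.0335 -0.0081 0.018 0 0 0" --pt "0 0 0 0.02 0 0 0" --pt "0 0 0 0 0 0 0"

```text
time_s: 4.55
tool_pos: [0.6559, -0.0376, 0.2535]
tool_rot: [-179.8, 0.4, 9.0]
force: [-2.2, 0.1, -0.4]
grip_width: 0.0868
```

```bash
python3 -c "
from h import *
go(.6574,-.0373,.018,9)
p,d=snap('side','s1.png')
cv2.imwrite('pics/s1c.png',cv2.resize(cv2.cvtColor(p,cv2.COLOR_RGB2BGR)[80:240,160:340],None,fx=3.5,fy=3.5))"
```

```text
t 4.55 grasp [ 0.6546 -0.0372  0.0895] rot [-179.78    0.42    8.96] w 0.0868 F [-2.2  0.1 -0.4] q [ 31.  31. -40.  90.  21.  67.  -5.]
now-frame shift mm [ 3.3  0.8 71.4] | after-turn frame [ 3.3  0.8 71.4] turn -0.0
```

View pics/s1c.png

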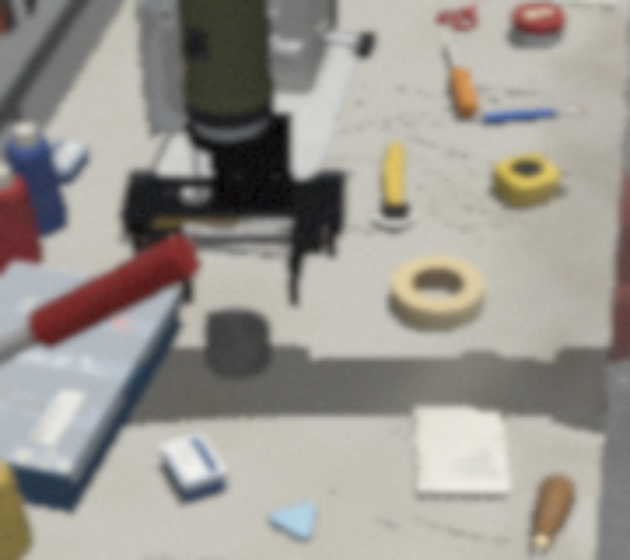

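The open jaws straddle the grey roll, at (238,343) in the crop, so I'll go down and close on it.

Call:
jog_arm --pt "0 0.001 0 0.02 0 0 0" --pt "0 0.001 0 0.02 0 0 0" --pt "0 0 0 0.02 0 0 0" --pt "0 0 0 0.012 0 0 0" --pt "0 0 0 0 0 0 0" --pt "0.6 0 0 0 0 0 0" --pt "0.6 0 0 0 0 0 0" --pt "0.6 0 0 0 0 0 0" --pt "0.6 0 0 0 0 0 0" --pt "0.6 0 0 0 0 0 0" --grip_force 15

```text
time_s: 5.43
tool_pos: [0.6589, -0.0386, 0.1878]
tool_rot: [180.0, -0.1, 8.8]
force: [-0.9, -0.2, 3.7]
grip_width: 0.0617
```

Call:
jog_arm --pt "0.6 0 0 0 0 0 0" --pt "0.6 0 0 -0.01 0 0 0" --pt "0.6 0 0 -0.02 0 0 0" --pt "0.6 0 0 -0.03 0 0 0" --pt "0.6 0 0 -0.03 0 0 0" --pt "0.6 0 0 0 0 0 0"

```text
time_s: 5.93
tool_pos: [0.6605, -0.0378, 0.284]
tool_rot: [179.9, -0.6, 8.8]
force: [1.4, 0.5, -0.4]
grip_width: 0.0616
```

```bash
python3 -c "
from h import *
go(.427,.1566,.1,9)"
```

```text
t 5.93 grasp [ 0.6622 -0.0379  0.12  ] rot [179.88  -0.58   8.83] w 0.0616 F [ 1.4  0.5 -0.4] q [ 31.  30. -41.  89.  20.  69.  -4.]
now-frame shift mm [-202.7 -228.4   17.5] | after-turn frame [-202.1 -229.    17.5] turn -0.2
```

Call:
jog_arm --pt "0.6 -0.0225 -0.0254 0 0 0 0" --pt "0.6 -0.0225 -0.0254 0 0 0 0" --pt "0.6 -0.0225 -0.0254 0 0 0 0" --pt "0.6 -0.0225 -0.0254 0 0 0 0" --pt "0.6 -0.0225 -0.0254 0 0 0 0" --pt "0.6 -0.0225 -0.0254 0 0 0 0" --pt "0.6 -0.0225 -0.0254 0 0 0 0" --pt "0.6 -0.0225 -0.0254 0 0 0 0" --pt "0.6 -0.0225 -0.0254 0.02 0 0 0" --pt "0.6 0 0 0.02 0 0 0" --pt "0.6 0 0 0 0 0 0" --pt "0.6 0 0 0 0 0 0"

```text
time_s: 6.93
tool_pos: [0.4229, 0.156, 0.2365]
tool_rot: [180.0, 0.1, 8.9]
force: [0.9, -0.3, 0.3]
grip_width: 0.0617
```

```bash
python3 -c "
from h import *
go(.427,.1566,.022,9)"
```

```text
t 6.93 grasp [0.4227 0.1559 0.0725] rot [1.7998e+02 9.0000e-02 8.8800e+00] w 0.0617 F [ 0.9 -0.3  0.3] q [ 28.   8. -53. 120.   8.  56. -21.]
now-frame shift mm [ 4.4 -0.  50.5] | after-turn frame [ 4.4 -0.  50.5] turn -0.1
```

Call:
jog_arm --pt "0.6 0.0044 0 0.015 0 0 0" --pt "0.6 0 0 0.015 0 0 0" --pt "0.6 0 0 0.01 0 0 0" --pt "0.6 0 0 0.005 0 0 0" --pt "0.6 0 0 0 0 0 0" --pt "0.6 0 0 0 0 0 0"

```text
time_s: 7.43
tool_pos: [0.428, 0.1568, 0.1921]
tool_rot: [-180.0, -0.0, 8.8]
force: [-0.2, 0.0, -1.0]
grip_width: 0.0617
```

```bash
python3 -c "
from h import *
go(.427,.1566,.022,9)
p,d=snap('side');P=unproj_d('side',d);find('side','web_roll',P,.0425);find('side','job_pad',P)
m=(abs(P[...,0]-.427)<.1)&(abs(P[...,1]-.157)<.1)
cv2.imwrite('pics/s2c.png',cv2.resize(cv2.cvtColor(p,cv2.COLOR_RGB2BGR)[170:290,220:370],None,fx=4,fy=4))"
```

```text
t 7.43 grasp [0.4281 0.1569 0.0281] rot [-1.7998e+02 -1.0000e-02  8.7900e+00] w 0.0617 F [-0.2  0.  -1. ] q [ 25.  14. -51. 121.  14.  51. -26.]
now-frame shift mm [-1.1  0.1  6.1] | after-turn frame [-1.1  0.1  6.1] turn -0.2
side web_roll 0.69 box [282. 218. 306. 240.] c [0.4266 0.1767] rect [425.6 177.7] [59.4 83.4] 3.4 zmed 0.041
side job_pad 0.53 box [282. 212. 304. 216.] c [0.431  0.0818] rect [434.5  81.7] [65.8 17.3] 9.9 zmed 0.012
```

View pics/s2c.png

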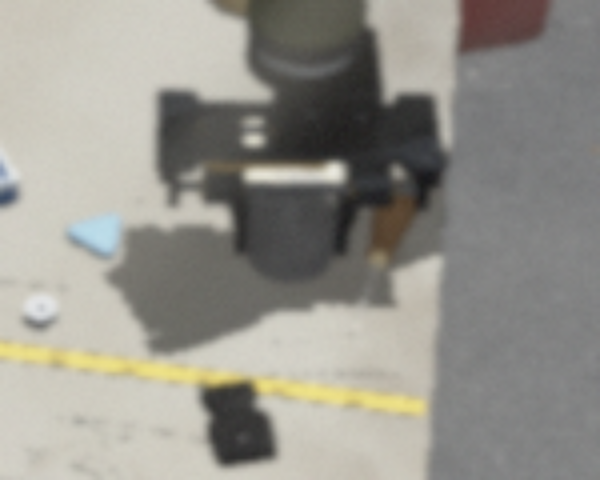

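The roll hangs square between the jaws just left of the pad, at (290,235) in the crop. The awl tip lies near the inner finger, so I'll only open the jaws a little when I release.

Call:
jog_arm --pt "0.6 -0.001 0 0.003 0 0 0" --pt "0.6 0 0 0.0015 0 0 0" --pt "0.6 0 0 0 0 0 0" --pt "0.6 0 0 0 0 0 0"

```text
time_s: 7.92
tool_pos: [0.4267, 0.1568, 0.1876]
tool_rot: [180.0, -0.0, 8.8]
force: [-1.9, -1.2, 5.7]
grip_width: 0.0619
```

```bash
python3 -c "
from h import *
go(.427,.1566,.022,9)"
```

```text
t 7.92 grasp [0.4268 0.1567 0.0236] rot [ 1.7996e+02 -1.0000e-02  8.8300e+00] w 0.0619 F [-1.9 -1.2  5.7] q [ 24.  14. -51. 121.  15.  50. -26.]
now-frame shift mm [0.2 0.1 1.6] | after-turn frame [0.2 0.1 1.6] turn -0.2
```

Contact on the table, so I'll release and lift.

Call:
jog_arm --pt "0.22 0 0 0 0 0 0" --pt "0.22 0 0 0 0 0 0" --pt "0.22 0 0 0 0 0 0" --pt "0.22 0 0 -0.01 0 0 0" --pt "0.22 0 0 -0.02 0 0 0" --pt "0.22 0 0 -0.035 0 0 0" --pt "0.22 0 0 -0.035 0 0 0" --pt "0.22 0 0 -0.035 0 0 0" --pt "0.22 0 0 0 0 0 0"

```text
time_s: 8.67
tool_pos: [0.4286, 0.1585, 0.329]
tool_rot: [179.9, -0.7, 8.9]
force: [1.5, 0.8, 0.6]
grip_width: 0.0677
```

```bash
python3 -c "
from h import *
c=[]
p,d=snap('top');P=unproj_d('top',d)
f=find('top','side_buckle',P)
find('top','web_roll',P);find('top','job_pad',P)
p,d=snap('side');P=unproj_d('side',d);find('side','web_roll',P);find('side','side_buckle',P)
for (o,X,r) in f:
  if X[:,0].mean()<.5:
    Y=X[:,:2]-X[:,:2].mean(0); print('pca',np.linalg.eigh(Y.T@Y)[1])
go(.443,.315,.006)
"
```

```text
top side_buckle 0.72 box [370. 219. 390. 246.] c [ 0.4194 -0.3684] rect [ 419.2 -368.4] [66.5 66.5] 43.7 zmed 0.031
top side_buckle 0.69 box [137. 156. 150. 174.] c [0.6583 0.454 ] rect [657.9 453.3] [62.8 41.3] 34.3 zmed 0.011
top side_buckle 0.61 box [173. 219. 179. 232.] c [0.4381 0.3319] rect [438.2 332.5] [37.9 24.1] 1.2 zmed 0.012
top job_pad 0.72 box [239. 215. 271. 240.] c [0.4421 0.0585] rect [442.3  58. ] [ 75.6 105.3] 9.8 zmed 0.012
side web_roll 0.91 box [281. 220. 304. 239.] c [0.4255 0.1717] rect [424.1 172.3] [59.1 90.3] 7.4 zmed 0.037
side side_buckle 0.72 box [168. 297. 198. 319.] c [0.6583 0.459 ] rect [657.4 457.5] [61.3 44.5] 37.0 zmed 0.012
side side_buckle 0.57 box [271. 266. 291. 288.] c [0.4421 0.3211] rect [442.4 319.3] [41.8 63.6] 20.4 zmed 0.012
pca [[-0.87175281 -0.48994595]
 [-0.48994595  0.87175281]]
pca [[ 0.25085146 -0.96802559]
 [-0.96802559 -0.25085146]]
t 9.02 grasp [0.4256 0.1565 0.1571] rot [-1.7998e+02  1.5000e-01  8.8400e+00] w 0.0681 F [-0.1  0.2  0.7] q [ 32.  -0. -54. 114.  -0.  66. -14.]
now-frame shift mm [  41.9 -153.9  151. ] | after-turn frame [  41.9 -153.9  151. ] turn 0
```

Call:
jog_arm --pt "0.22 0 0 0 0 0 -6.5" --pt "0.22 0 0 0 0 0 -6.5" --pt "0.22 0.0189 -0.0351 0.0 0 0 0" --pt "0.22 0.0189 -0.0351 0.01 0 0 0" --pt "0.22 0.0189 -0.0351 0.01 0 0 0" --pt "0.22 0.0189 -0.0351 0.01 0 0 0" --pt "0.22 0 0 0.03 0 0 0" --pt "0.22 0 0 0.03 0 0 0" --pt "0.22 0 0 0 0 0 0" --pt "0.22 0 0 0 0 0 0"

```text
time_s: 9.85
tool_pos: [0.4436, 0.3147, 0.2303]
tool_rot: [-180.0, 0.3, 21.9]
force: [0.5, -0.1, 0.2]
grip_width: 0.0679
```

```bash
python3 -c "
from h import *
go(.443,.315,.0205,22)
p,d=snap('side')
cv2.imwrite('pics/s3c.png',cv2.resize(cv2.cvtColor(p,cv2.COLOR_RGB2BGR)[200:320,200:350],None,fx=4,fy=4))"
```

```text
t 9.85 grasp [0.4427 0.3145 0.0663] rot [-179.97    0.32   21.88] w 0.0679 F [ 0.5 -0.1  0.2] q [  9.  24. -55. 108.  23.  60. -34.]
now-frame shift mm [ 0.7 -0.4 45.8] | after-turn frame [ 0.7 -0.4 45.8] turn -0.1
```

View pics/s3c.png

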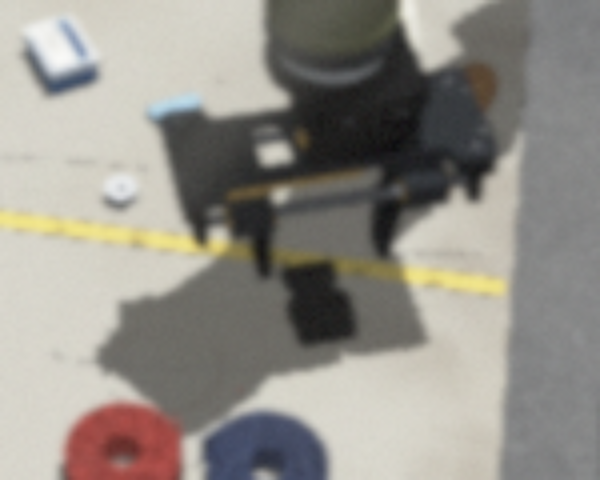

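The jaws are over the buckle, at (318,300) in the crop, and aligned with its width. I'll descend and grip it.

Call:
jog_arm --pt "0.22 0 0 0.02 0 0 0" --pt "0.22 0 0 0.015 0 0 0" --pt "0.22 0 0 0.01 0 0 0" --pt "0.22 0 0 0 0 0 0" --pt "0.22 0 0 0 0 0 0" --pt "0.7 0 0 0 0 0 0" --pt "0.7 0 0 0 0 0 0" --pt "0.7 0 0 0 0 0 0" --pt "0.7 0 0 0 0 0 0" --pt "0.7 0 0 0 0 0 0" --grip_force 8

```text
time_s: 10.73
tool_pos: [0.4447, 0.3152, 0.1875]
tool_rot: [180.0, -0.0, 21.8]
force: [0.1, 0.6, 1.0]
grip_width: 0.042
```

```bash
python3 -c "
from h import *
go(.427,.1566,.1,9)"
```

```text
t 10.73 grasp [0.4448 0.3152 0.0235] rot [ 1.7999e+02 -3.0000e-02  2.1820e+01] w 0.042 F [0.1 0.6 1. ] q [  6.  28. -53. 109.  26.  56. -37.]
now-frame shift mm [-75.5 140.7 -76.5] | after-turn frame [-42.4 153.9 -76.5] turn 12.8
```

Call:
jog_arm --pt "0.7 0 0 0 0 0 0" --pt "0.7 0 0 -0.01 0 0 0" --pt "0.7 0 0 -0.03 0 0 0" --pt "0.7 0 0 -0.03 0 0 0" --pt "0.7 0 0 -0.01 0 0 0" --pt "0.7 0 0 0 0 0 6.5" --pt "0.7 0 0 0 0 0 6.5" --pt "0.7 0 0 0 0 0 0" --pt "0.7 0 0 0 0 0 0"

```text
time_s: 11.48
tool_pos: [0.4445, 0.3151, 0.2673]
tool_rot: [180.0, -0.0, 9.0]
force: [-1.0, -0.1, -0.1]
grip_width: 0.0427
```

```bash
python3 -c "
from h import *
go(.427,.1566,.1,9)
p,d=snap('top');P=unproj_d('top',d);find('top','web_roll',P)
p,d=snap('side');P=unproj_d('side',d);find('side','web_roll',P);find('side','side_buckle',P,.09)"
```

```text
t 11.48 grasp [0.4445 0.315  0.1033] rot [ 1.7997e+02 -1.0000e-02  9.0000e+00] w 0.0427 F [-1.  -0.1 -0.1] q [  9.  20. -55. 106.  19.  63. -44.]
now-frame shift mm [-42.1 153.7   3.4] | after-turn frame [-42.1 153.7   3.4] turn 0.0
top web_roll 0.77 box [218. 220. 238. 240.] c [0.4258 0.1549] rect [425.5 155. ] [60.2 63.9] 0.1 zmed 0.038
side side_buckle 0.76 box [271. 243. 288. 264.] c [0.4443 0.3202] rect [445.4 319.3] [36.9 62. ] 8.5 zmed 0.091
side side_buckle 0.64 box [170. 300. 197. 317.] c [0.6319 0.5096] rect [631.3 508.6] [56.7 42.5] 37.0 zmed 0.011
```

Call:
jog_arm --pt "0.7 -0.0085 0.0308 0 0 0 0" --pt "0.7 -0.0085 0.0308 0 0 0 0" --pt "0.7 -0.0085 0.0308 0 0 0 0" --pt "0.7 -0.0085 0.0308 0 0 0 0" --pt "0.7 -0.0085 0.0308 0 0 0 0" --pt "0.7 0 0 0.015 0 0 0" --pt "0.7 0 0 0.01 0 0 0" --pt "0.7 0 0 0.005 0 0 0" --pt "0.7 0 0 0 0 0 0" --pt "0.7 0 0 0 0 0 0" --pt "0.7 0 0 0 0 0 0"

```text
time_s: 12.65
tool_pos: [0.4262, 0.1579, 0.2375]
tool_rot: [-179.9, -0.0, 9.0]
force: [0.5, 0.7, 0.1]
grip_width: 0.0423
```

```bash
python3 -c "
from h import *
go(.4262,.1558,.0615,9)
p,d=snap('side');P=unproj_d('side',d);find('side','side_buckle',P,.060)
cv2.imwrite('pics/s4c.png',cv2.resize(cv2.cvtColor(p,cv2.COLOR_RGB2BGR)[180:270,230:350],None,fx=5,fy=5))"
```

```text
t 12.65 grasp [0.4262 0.1581 0.0735] rot [-179.93   -0.      8.98] w 0.0423 F [0.5 0.7 0.1] q [ 29.   9. -55. 119.   9.  56. -22.]
now-frame shift mm [-0.4  2.2 12. ] | after-turn frame [-0.4  2.2 12. ] turn -0.0
side side_buckle 0.66 box [287. 210. 302. 230.] c [0.4265 0.164 ] rect [427.1 162. ] [38.1 63.2] 10.0 zmed 0.062
side side_buckle 0.66 box [171. 296. 196. 318.] c [0.6416 0.4906] rect [640.6 489.4] [59.1 44.1] 35.3 zmed 0.012
```

View pics/s4c.png

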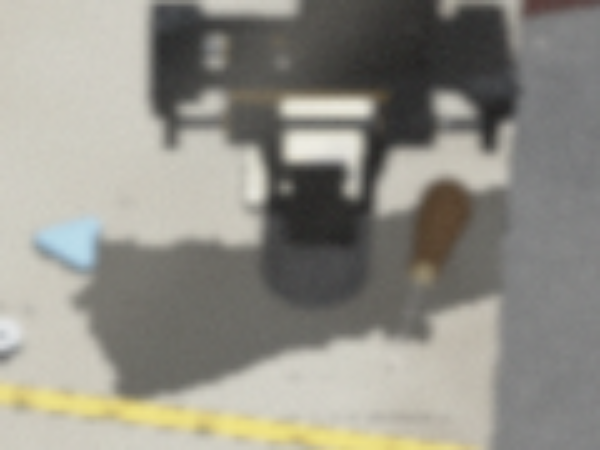

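The buckle hangs flat over the roll. Both cameras put it about 3 mm too far to +y, so I'll correct that and set it down.

Call:
jog_arm --pt "0.7 -0.0015 0.003 0 0 0 0" --pt "0.7 0 0 0.005 0 0 0" --pt "0.7 0 0 0.004 0 0 0" --pt "0.7 0 0 0.0025 0 0 0" --pt "0.7 0 0 0 0 0 0" --pt "0.7 0 0 0 0 0 0"

```text
time_s: 13.25
tool_pos: [0.4251, 0.1533, 0.2255]
tool_rot: [-180.0, 0.0, 8.8]
force: [-0.0, -0.6, -0.3]
grip_width: 0.0425
```

```bash
python3 -c "
from h import *
go(.4252,.1550,.0615,9)"
```

```text
t 13.25 grasp [0.425  0.1533 0.0615] rot [-1.7998e+02  3.0000e-02  8.8300e+00] w 0.0425 F [-0.  -0.6 -0.3] q [ 29.  10. -55. 120.  10.  55. -22.]
now-frame shift mm [ 0.4 -1.6 -0. ] | after-turn frame [ 0.4 -1.6 -0. ] turn -0.2
```

Call:
jog_arm --pt "0.7 0 -0.001 0.0005 0 0 0" --pt "0.7 0 0 0.0005 0 0 0" --pt "0.7 0 0 0 0 0 0"

```text
time_s: 13.5
tool_pos: [0.4251, 0.1544, 0.225]
tool_rot: [180.0, 0.0, 8.8]
force: [-0.6, -0.4, 3.5]
grip_width: 0.0422
```

Call:
jog_arm --pt "0.4 0 0 0 0 0 0" --pt "0.4 0 0 0 0 0 0" --pt "0.4 0 0 0 0 0 0" --pt "0.4 0 0 -0.01 0 0 0" --pt "0.4 0 0 -0.02 0 0 0" --pt "0.4 0 0 -0.035 0 0 0" --pt "0.1 0 0 -0.035 0 0 0" --pt "0.1 0 0 0 0 0 0"

```text
time_s: 14.17
tool_pos: [0.4271, 0.156, 0.3313]
tool_rot: [179.9, -0.6, 8.9]
force: [0.9, 0.7, 0.1]
grip_width: 0.0586
```

```bash
python3 -c "
from h import *
go(.6607,.1249,.1,34)
p,d=snap('side');P=unproj_d('side',d);find('side','side_buckle',P,.049);find('side','web_roll',P)
p,d=snap('top');P=unproj_d('top',d);find('top','needle_case',P)
"
```

```text
t 14.17 grasp [0.4289 0.1561 0.1673] rot [179.94  -0.63   8.86] w 0.0586 F [0.9 0.7 0.1] q [ 34.  -2. -56. 114.  -1.  67. -13.]
now-frame shift mm [223.5  66.5  69.8] | after-turn frame [174.1 155.1  69.8] turn -25.1
side side_buckle 0.8 box [286. 217. 304. 233.] c [0.4237 0.1611] rect [423.7 159.9] [36.1 67.7] 6.9 zmed 0.049
side side_buckle 0.68 box [169. 299. 196. 318.] c [0.6452 0.4835] rect [644.1 483.3] [60.1 47.1] 31.2 zmed 0.011
side side_buckle 0.27 box [266. 121. 279. 146.] c [ 0.55   -0.2705] rect [ 551.7 -283.7] [ 38.5 150.7] 9.0 zmed 0.015
side web_roll 0.53 box [281. 216. 304. 241.] c [0.4268 0.1882] rect [423.7 176.8] [58.8 88.5] 7.4 zmed 0.028
top needle_case 0.72 box [227. 150. 246. 172.] c [0.6614 0.1245] rect [661.5 124.9] [44.3 56.4] 37.1 zmed 0.024
top needle_case 0.49 box [182. 149. 201. 161.] c [0.6889 0.286 ] rect [688.8 284.2] [42.4 55.6] 1.0 zmed 0.025
```

Call:
jog_arm --pt "0.1 0 0 0 0 0 -6.65" --pt "0.1 0 0 0 0 0 -6.65" --pt "0.1 0 0 0 0 0 -6.65" --pt "0.1 0 0 0 0 0 -6.65" --pt "0.1 0.0244 0.0229 0.01 0 0 0" --pt "0.1 0.0244 0.0229 0.01 0 0 0" --pt "0.1 0.0244 0.0229 0.01 0 0 0" --pt "0.1 0.0244 0.0229 0.01 0 0 0" --pt "0.1 0.0244 0.0229 0.01 0 0 0" --pt "0.1 0.0244 0.0229 0.01 0 0 0" --pt "0.1 0.0244 0.0229 0.01 0 0 0" --pt "0.1 0 0 0 0 0 0"

```text
time_s: 15.42
tool_pos: [0.6608, 0.1194, 0.2482]
tool_rot: [-179.8, 0.2, 35.2]
force: [-0.7, -1.6, -0.1]
grip_width: 0.0784
```

```bash
python3 -c "
from h import *
go(.661,.1249,.0225,35.5)"
```

```text
t 15.42 grasp [0.6599 0.1195 0.0842] rot [-179.79    0.24   35.17] w 0.0784 F [-0.7 -1.6 -0.1] q [ 21.  35. -46.  88.  27.  68.   5.]
now-frame shift mm [ 4.3 -3.6 61.7] | after-turn frame [ 4.3 -3.5 61.7] turn -0.3
```

Call:
jog_arm --pt "0.1 0.004 -0.0035 0.01 0 0 0" --pt "0.1 0 0 0.01 0 0 0" --pt "0.1 0 0 0 0 0 0" --pt "0.1 0 0 0 0 0 0"

```text
time_s: 15.75
tool_pos: [0.6568, 0.1286, 0.2339]
tool_rot: [-180.0, 0.1, 35.5]
force: [-0.3, -0.2, 0.0]
grip_width: 0.0784
```

```bash
python3 -c "
from h import *
go(.661,.1249,.0225,35.5)
p,d=snap('side')
cv2.imwrite('pics/s5c.png',cv2.resize(cv2.cvtColor(p,cv2.COLOR_RGB2BGR)[140:260,150:340],None,fx=4,fy=4))"
```

```text
t 15.75 grasp [0.6565 0.1285 0.0699] rot [-1.7997e+02  1.2000e-01  3.5550e+01] w 0.0784 F [-0.3 -0.2  0. ] q [ 20.  36. -46.  89.  27.  67.   4.]
now-frame shift mm [ 1.7  5.5 47.4] | after-turn frame [ 1.7  5.5 47.4] turn 0.0
```

View pics/s5c.png

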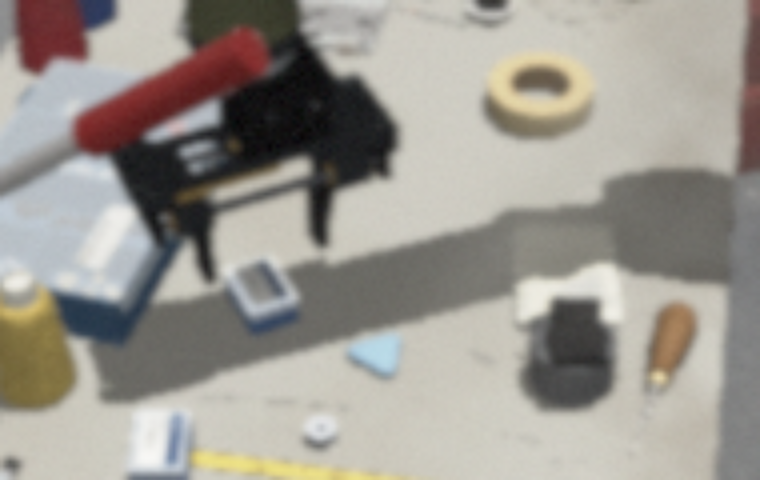

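The box at (262,290) in the crop still needs about a 5 mm shift. The roll with the buckle on it, at (575,345), looks right. Before descending I'll check that the gripper body clears the tin's height.

```bash
python3 -c "
from h import *
p,d=snap('top');P=unproj_d('top',d)
for r,c in ((120,232),(130,232),(136,230),(138,240),(141,228)): print(P[r,c].round(3))
go(.661,.1249,.0225,35.5)"
```

```text
[0.677 0.11  0.455]
[0.648 0.108 0.473]
[0.633 0.112 0.479]
[0.627 0.09  0.485]
[0.621 0.116 0.482]
t 15.85 grasp [0.6579 0.1281 0.0715] rot [ 1.7994e+02 -1.0000e-02  3.5480e+01] w 0.0783 F [ 0.5 -0.6 -0.2] q [ 20.  36. -46.  89.  27.  67.   4.]
now-frame shift mm [ 0.7  4.3 49. ] | after-turn frame [ 0.7  4.3 49. ] turn -0.0
```

```bash
python3 -c "
from h import *
p,d=snap('side');P=unproj_d('side',d)
for r,c in ((165,165),(190,165),(205,175),(210,170),(200,188),(203,185)): print(P[r,c].round(3))
"
```

```text
[ 0.868 -0.032  0.048]
[0.826 0.089 0.049]
[0.772 0.154 0.054]
[0.78  0.175 0.052]
[0.71  0.205 0.128]
[0.748 0.136 0.05 ]
```

The tin is 50 mm high and the gripper body will be at about 73 mm, so it clears.

Call:
jog_arm --pt "0.1 0.001 0.0045 0.01 0 0 0" --pt "0.1 0 0 0.02 0 0 0" --pt "0.1 0 0 0.012 0 0 0" --pt "0.1 0 0 0.005 0 0 0" --pt "0.1 0 0 0 0 0 0" --pt "0.1 0 0 0 0 0 0" --pt "0.7 0 0 0 0 0 0" --pt "0.7 0 0 0 0 0 0" --pt "0.7 0 0 0 0 0 0" --pt "0.7 0 0 0 0 0 0" --pt "0.7 0 0 0 0 0 0" --pt "0.7 0 0 0 0 0 0" --grip_force 10

```text
time_s: 16.9
tool_pos: [0.6619, 0.1247, 0.1879]
tool_rot: [180.0, -0.0, 35.4]
force: [0.7, -0.1, 0.2]
grip_width: 0.0463
```

```bash
python3 -c "
from h import *
go(.4424,.0586,.1,9)"
```

```text
t 16.9 grasp [0.6619 0.1247 0.0239] rot [ 1.7999e+02 -1.0000e-02  3.5420e+01] w 0.0463 F [ 0.7 -0.1  0.2] q [ 19.  39. -44.  90.  30.  63.   3.]
now-frame shift mm [-217.2  -73.3  -76.1] | after-turn frame [-227.1   31.   -76.1] turn 26.4
```

Call:
jog_arm --pt "0.7 0 0 0 0 0 0" --pt "0.7 0 0 0 0 0 0" --pt "0.7 0 0 0 0 0 0"

```text
time_s: 17.15
tool_pos: [0.6618, 0.1247, 0.1878]
tool_rot: [180.0, -0.0, 35.4]
force: [-0.8, 0.8, 0.1]
grip_width: 0.0388
```

Call:
jog_arm --pt "0.7 0 0 -0.01 0 0 0" --pt "0.7 0 0 -0.03 0 0 0" --pt "0.7 0 0 -0.03 0 0 0" --pt "0.7 0 0 -0.01 0 0 6.6" --pt "0.7 0 0 0 0 0 6.6" --pt "0.7 0 0 0 0 0 6.6" --pt "0.7 0 0 0 0 0 6.6" --pt "0.7 -0.0227 0.0031 0 0 0 0" --pt "0.7 -0.0227 0.0031 0 0 0 0" --pt "0.7 -0.0227 0.0031 0 0 0 0" --pt "0.7 -0.0227 0.0031 0 0 0 0" --pt "0.7 -0.0227 0.0031 0 0 0 0"

```text
time_s: 18.15
tool_pos: [0.551, 0.0916, 0.2682]
tool_rot: [180.0, -0.0, 9.0]
force: [1.7, -0.2, 0.5]
grip_width: 0.0388
```

Call:
jog_arm --pt "0.7 -0.0227 0.0031 0 0 0 0" --pt "0.7 -0.0227 0.0031 0 0 0 0" --pt "0.7 -0.0227 0.0031 0 0 0 0" --pt "0.7 -0.0227 0.0031 0 0 0 0" --pt "0.7 -0.0227 0.0031 0 0 0 0" --pt "0.7 0 0 0.02 0 0 0" --pt "0.7 0 0 0.02 0 0 0" --pt "0.7 0 0 0 0 0 0" --pt "0.7 0 0 0 0 0 0" --pt "0.7 0 0 0 0 0 0"

```text
time_s: 18.98
tool_pos: [0.443, 0.0589, 0.2287]
tool_rot: [-180.0, -0.1, 9.1]
force: [-0.3, 0.1, -0.0]
grip_width: 0.0387
```

```bash
python3 -c "
from h import *
go(.4424,.0586,.034,9)
p,d=snap('side');P=unproj_d('side',d);find('side','needle_case',P,.07)"
```

```text
t 18.98 grasp [0.4432 0.059  0.0647] rot [-1.7999e+02 -5.0000e-02  9.0600e+00] w 0.0387 F [-0.3  0.1 -0. ] q [ 36.   7. -49. 121.   7.  55.  -7.]
now-frame shift mm [-0.8  0.3 30.7] | after-turn frame [-0.8  0.3 30.7] turn 0.1
side needle_case 0.61 box [182. 244. 197. 262.] c [0.6713 0.3327] rect [671.6 332.9] [39.9 67.2] 10.0 zmed 0.025
side needle_case 0.48 box [286. 188. 299. 205.] c [0.4417 0.0742] rect [441.9  73.9] [33.9 70.7] 10.1 zmed 0.066
```

Call:
jog_arm --pt "0.7 -0.0008 0 0.015 0 0 0" --pt "0.7 0 0 0.01 0 0 0" --pt "0.7 0 0 0.004 0 0 0" --pt "0.7 0 0 0.001 0 0 0" --pt "0.7 0 0 0 0 0 0" --pt "0.7 0 0 0 0 0 0"

```text
time_s: 19.58
tool_pos: [0.4419, 0.0585, 0.1979]
tool_rot: [-180.0, -0.0, 9.0]
force: [0.1, -0.4, -0.5]
grip_width: 0.039
```

```bash
python3 -c "
from h import *
go(.4424,.0586,.034,9)"
```

```text
t 19.58 grasp [0.4419 0.0586 0.0339] rot [-1.7999e+02 -1.0000e-02  9.0400e+00] w 0.039 F [ 0.1 -0.4 -0.5] q [ 35.  11. -48. 122.  10.  51. -10.]
now-frame shift mm [ 0.5  0.  -0.1] | after-turn frame [ 0.5  0.  -0.1] turn 0.0
```

Call:
jog_arm --pt "0.7 0 0 0.0008 0 0 0" --pt "0.7 0 0 0 0 0 0" --pt "0.4 0 0 0 0 0 0" --pt "0.4 0 0 0 0 0 0" --pt "0.4 0 0 0 0 0 0" --pt "0.4 0 0 -0.01 0 0 0" --pt "0.4 0 0 -0.02 0 0 0" --pt "0.4 0 0 -0.035 0 0 0" --pt "0.4 0 0 -0.035 0 0 0" --pt "0.4 0 0 0 0 0 0"

```text
time_s: 20.42
tool_pos: [0.4442, 0.0595, 0.3035]
tool_rot: [179.8, -0.6, 9.1]
force: [1.8, 0.0, 0.1]
grip_width: 0.0522
```

```bash
python3 -c "
from h import *
p,d=snap('top');P=unproj_d('top',d);find('top','metal_bobbin',P);find('top','needle_case',P,.034);find('top','side_buckle',P,.049)
# white blob fit for the bobbin
g=cv2.cvtColor(p,cv2.COLOR_RGB2GRAY).astype(float)[174:194,192:212]; bg=np.median(g); w=np.clip(g-bg-15,0,None)
r,c=np.mgrid[174:194,192:212]; print('blob',unproj('top',(r*w).sum()/w.sum(),(c*w).sum()/w.sum(),.011).round(4))
p,d=snap('side');P=unproj_d('side',d);find('side','metal_bobbin',P);find('side','needle_case',P,.034)
go(.5875,.2485,.0205,9)
cv2.imwrite('pics/s6c.png',cv2.resize(cv2.cvtColor(p,cv2.COLOR_RGB2BGR)[150:270,210:350],None,fx=5,fy=5))"
```

```text
top needle_case 0.51 box [183. 150. 201. 162.] c [0.6881 0.2827] rect [688.  282.3] [38.6 53.3] 12.1 zmed 0.024
top side_buckle 0.71 box [216. 225. 234. 237.] c [0.4242 0.1587] rect [423.8 159.1] [53.5 36.4] 89.8 zmed 0.05
top side_buckle 0.52 box [138. 158. 150. 173.] c [0.6504 0.4417] rect [649.4 441.3] [63.9 43.6] 27.6 zmed 0.011
blob [0.5882 0.2524 0.011 ]
side metal_bobbin 0.72 box [268. 122. 279. 144.] c [ 0.5565 -0.3355] rect [ 556.4 -341.8] [ 25.6 129.7] 9.7 zmed 0.016
side needle_case 0.8 box [181. 242. 199. 266.] c [0.6834 0.303 ] rect [683.4 302.6] [42.  70.1] 10.0 zmed 0.025
side needle_case 0.58 box [287. 194. 298. 215.] c [0.4408 0.0701] rect [441.5  68.5] [39.2 80.6] 7.2 zmed 0.035
t 20.77 grasp [0.4407 0.0583 0.1319] rot [-1.7996e+02  1.3000e-01  9.0400e+00] w 0.0522 F [-0.4  0.5 -0. ] q [ 39.   0. -49. 117.   0.  63.  -1.]
now-frame shift mm [ 175.1 -164.7  111.1] | after-turn frame [ 175.  -164.8  111.1] turn 0.0
```

View pics/s6c.png

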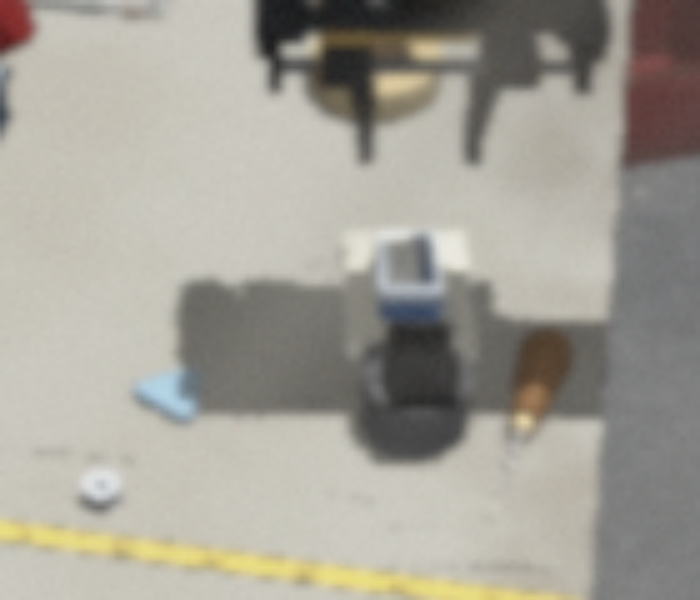

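The box sits flat on the pad, and the buckle on the roll next to it. The bobbin is at crop (101,488). My blob window also caught the yellow ruler, so I'll refine that.

```bash
python3 -c "
from h import *
for n,a,b,c0,c1 in(('top',177,190,196,207),('side',240,254,223,237)):
  p,d=snap(n)
  g=cv2.cvtColor(p,cv2.COLOR_RGB2GRAY).astype(float)[a:b,c0:c1]; S=np.abs(g-np.median(np.r_[g[0],g[-1],g[:,0],g[:,-1]])); w=np.clip(S-15,0,None)
  r,c=np.mgrid[a:b,c0:c1]; print(n,'blob',unproj(n,(r*w).sum()/w.sum(),(c*w).sum()/w.sum(),.009 if n=='top' else .006).round(4),(w>0).sum())
"
```

```text
top blob [0.5878 0.2476 0.009 ] 30
side blob [0.5911 0.2521 0.006 ] 58
```

Call:
jog_arm --pt "0.4 0.025 -0.0235 0 0 0 0" --pt "0.4 0.025 -0.0235 0 0 0 0" --pt "0.4 0.025 -0.0235 0 0 0 0" --pt "0.4 0.025 -0.0235 0.01 0 0 0" --pt "0.4 0.025 -0.0235 0.01 0 0 0" --pt "0.4 0.025 -0.0235 0.01 0 0 0" --pt "0.4 0.025 -0.0235 0.01 0 0 0" --pt "0.4 0 0 0.02 0 0 0" --pt "0.4 0 0 0 0 0 0" --pt "0.4 0 0 0 0 0 0" --pt "0.4 0 0 0 0 0 0"

```text
time_s: 21.78
tool_pos: [0.5886, 0.2476, 0.2369]
tool_rot: [180.0, 0.0, 9.0]
force: [0.3, 0.9, 0.8]
grip_width: 0.0521
```

```bash
python3 -c "
from h import *
go(.5875,.2485,.0205,9)"
```

```text
t 21.78 grasp [0.5885 0.2474 0.0729] rot [1.7996e+02 5.0000e-02 8.9900e+00] w 0.0521 F [0.3 0.9 0.8] q [ 11.  33. -47.  94.  26.  65. -34.]
now-frame shift mm [-0.8 -1.2 52.4] | after-turn frame [-0.8 -1.2 52.4] turn -0.0
```

Call:
jog_arm --pt "0.4 0 -0.001 0.02 0 0 0" --pt "0.4 0 0 0.017 0 0 0" --pt "0.4 0 0 0.01 0 0 0" --pt "0.4 0 0 0.005 0 0 0" --pt "0.4 0 0 0 0 0 0" --pt "0.4 0 0 0 0 0 0" --pt "0.9 0 0 0 0 0 0" --pt "0.9 0 0 0 0 0 0" --pt "0.9 0 0 0 0 0 0" --pt "0.9 0 0 0 0 0 0" --pt "0.9 0 0 0 0 0 0" --pt "0.9 0 0 0 0 0 0" --grip_force 8

```text
time_s: 22.78
tool_pos: [0.5886, 0.2493, 0.185]
tool_rot: [180.0, -0.0, 9.0]
force: [-1.1, 0.4, 1.5]
grip_width: 0.0205
```

```bash
python3 -c "
from h import *
go(.4419,.0586,.1,9)"
```

```text
t 22.78 grasp [0.5886 0.2493 0.021 ] rot [ 1.7999e+02 -1.0000e-02  9.0300e+00] w 0.0205 F [-1.1  0.4  1.5] q [  9.  36. -45.  96.  29.  61. -36.]
now-frame shift mm [-174.8  165.3  -79. ] | after-turn frame [-174.7  165.4  -79. ] turn 0.0
```

Call:
jog_arm --pt "0.9 0 0 0 0 0 0" --pt "0.9 0 0 0 0 0 0" --pt "0.9 0 0 -0.01 0 0 0" --pt "0.9 0 0 -0.03 0 0 0" --pt "0.9 0 0 -0.03 0 0 0" --pt "0.9 0 0 -0.02 0 0 0" --pt "0.9 0 0 -0.01 0 0 0" --pt "0.9 0 0 0 0 0 0" --pt "0.9 0 0 0 0 0 0"

```text
time_s: 23.53
tool_pos: [0.5885, 0.2491, 0.2848]
tool_rot: [180.0, -0.0, 9.0]
force: [0.8, -1.1, -0.1]
grip_width: 0.0205
```

```bash
python3 -c "
from h import *
p,d=snap('top');P=unproj_d('top',d);find('top','needle_case',P,.034);find('top','job_pad',P);find('top','side_buckle',P,.049)
go(.4419,.0586,.1,9)"
```

```text
top job_pad 0.6 box [251. 216. 273. 236.] c [0.4503 0.0249] rect [451.9  25. ] [89. 52.] 39.0 zmed 0.011
top side_buckle 0.53 box [135. 156. 149. 174.] c [0.6485 0.4447] rect [648.2 445.3] [64.8 38.2] 34.4 zmed 0.011
t 23.73 grasp [0.5876 0.2487 0.1191] rot [1.7996e+02 1.7000e-01 9.0300e+00] w 0.0203 F [-0.3  0.3 -0.7] q [ 12.  30. -49.  92.  24.  69. -33.]
now-frame shift mm [-173.7  164.8   19.7] | after-turn frame [-173.6  164.9   19.7] turn 0.0
```

Call:
jog_arm --pt "0.9 -0.0248 0.0235 0 0 0 0" --pt "0.9 -0.0248 0.0235 0 0 0 0" --pt "0.9 -0.0248 0.0235 0 0 0 0" --pt "0.9 -0.0248 0.0235 0 0 0 0" --pt "0.9 -0.0248 0.0235 0 0 0 0" --pt "0.9 -0.0248 0.0235 0 0 0 0" --pt "0.9 -0.0248 0.0235 0 0 0 0" --pt "0.9 0 0 0.025 0 0 0" --pt "0.9 0 0 0.02 0 0 0" --pt "0.9 0 0 0 0 0 0" --pt "0.9 0 0 0 0 0 0" --pt "0.9 0 0 0 0 0 0"

```text
time_s: 24.73
tool_pos: [0.4432, 0.0602, 0.2403]
tool_rot: [-179.9, 0.0, 9.1]
force: [-0.1, -0.7, 0.4]
grip_width: 0.0203
```

```bash
python3 -c "
from h import *
go(.4419,.0586,.055,9)"
```

```text
t 24.73 grasp [0.4432 0.0604 0.0763] rot [-179.93    0.      9.08] w 0.0203 F [-0.1 -0.7  0.4] q [ 41.   7. -54. 120.   7.  56.  -7.]
now-frame shift mm [-1.6  1.6 21.3] | after-turn frame [-1.5  1.6 21.3] turn 0.1
```

Call:
jog_arm --pt "0.9 -0.001 0.001 0.01 0 0 0" --pt "0.9 0 0 0.008 0 0 0" --pt "0.9 0 0 0.0025 0 0 0" --pt "0.9 0 0 0 0 0 0" --pt "0.9 0 0 0 0 0 0" --pt "0.9 0 0 0 0 0 0"

```text
time_s: 25.23
tool_pos: [0.4421, 0.0586, 0.2195]
tool_rot: [-180.0, -0.0, 9.0]
force: [0.3, -0.2, 0.1]
grip_width: 0.02
```

```bash
python3 -c "
from h import *
go(.4419,.0586,.055,9)
p,d=snap('side')
cv2.imwrite('pics/s7c.png',cv2.resize(cv2.cvtColor(p,cv2.COLOR_RGB2BGR)[170:250,260:340],None,fx=7,fy=7,interpolation=cv2.INTER_CUBIC))"
```

```text
t 25.23 grasp [0.4421 0.0586 0.0555] rot [-179.99   -0.      9.04] w 0.02 F [ 0.3 -0.2  0.1] q [ 40.   9. -53. 121.   9.  54.  -9.]
now-frame shift mm [-0.2  0.   0.5] | after-turn frame [-0.2  0.   0.5] turn 0.0
```

View pics/s7c.png

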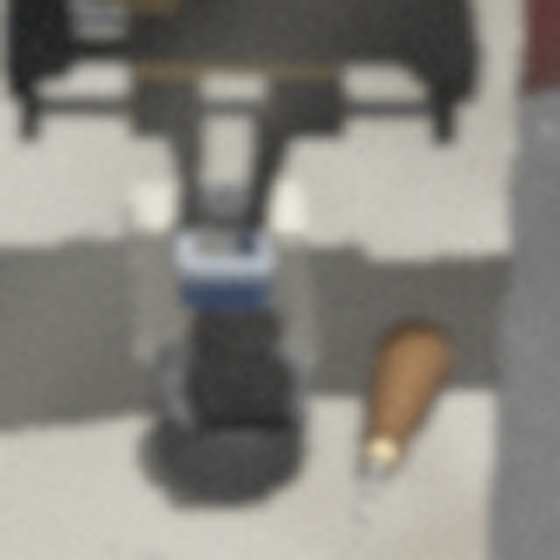

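The bobbin is just above the middle of the box, at crop (225,205). I'll set it down and release.

Call:
jog_arm --pt "0.9 0 0 0.0008 0 0 0" --pt "0.9 0 0 0.0004 0 0 0" --pt "0.9 0 0 0 0 0 0"

```text
time_s: 25.53
tool_pos: [0.4421, 0.0584, 0.2183]
tool_rot: [180.0, -0.0, 9.0]
force: [0.3, -0.2, 1.1]
grip_width: 0.0203
```

Call:
jog_arm --pt "0.65 0 0 0 0 0 0" --pt "0.65 0 0 0 0 0 0" --pt "0.65 0 0 0 0 0 0" --pt "0.65 0 0 -0.01 0 0 0" --pt "0.65 0 0 -0.02 0 0 0" --pt "0.4 0 0 -0.03 0 0 0" --pt "0.4 0 0 -0.03 0 0 0" --pt "0.4 0 0 0 0 0 0"

```text
time_s: 26.2
tool_pos: [0.4443, 0.0595, 0.3139]
tool_rot: [179.8, -0.5, 9.0]
force: [1.3, 0.1, 0.3]
grip_width: 0.043
```

```bash
python3 -c "
from h import *
p,d=snap('top','t8.png');P=unproj_d('top',d)
print(landmark_of('top','wheel_cutter'));find('top','wheel_cutter',P);find('top','paper_tape',P)
# yellow mask of the cutter
hsv=cv2.cvtColor(p,cv2.COLOR_RGB2HSV);m=cv2.inRange(hsv,(18,110,90),(35,255,255));m[:,:345]=0;m[205:]=0;m[:175]=0;m[:,398:]=0
r,c=np.nonzero(m);X=unproj('top',r,c,.014);rc=cv2.minAreaRect((X[:,:2]*1000).astype(np.float32));print(X[:,:2].mean(0),rc)
go(.4594,-.0489,.1,9)
b=cv2.cvtColor(p,cv2.COLOR_RGB2BGR);cv2.imwrite('pics/t8c.png',cv2.resize(b[170:215,300:410],None,fx=7,fy=7,interpolation=cv2.INTER_CUBIC))"
```

```text
[{'position': [190.4, 369.9], 'conf': 0.86}, {'position': [230.5, 229.2], 'conf': 0.72}]
top wheel_cutter 0.65 box [350. 184. 394. 200.] c [ 0.5571 -0.3326] rect [ 552.8 -340.7] [ 42.  150.5] 2.2 zmed 0.015
top paper_tape 0.6 box [305. 198. 332. 226.] c [ 0.4864 -0.1532] rect [ 487.2 -152.5] [88.8 85.3] 89.8 zmed 0.026
[ 0.56007707 -0.35734873] ((561.1365966796875, -356.23583984375), (21.512554168701172, 120.02617645263672), 6.891915798187256)
t 26.4 grasp [0.4415 0.0583 0.1438] rot [1.7998e+02 6.0000e-02 9.0200e+00] w 0.0507 F [ 0.5  0.6 -0.7] q [ 44.  -1. -54. 116.  -1.  64.  -0.]
now-frame shift mm [  0.9 108.6  43.8] | after-turn frame [  1.  108.6  43.8] turn 0.0
```

View pics/t8c.png

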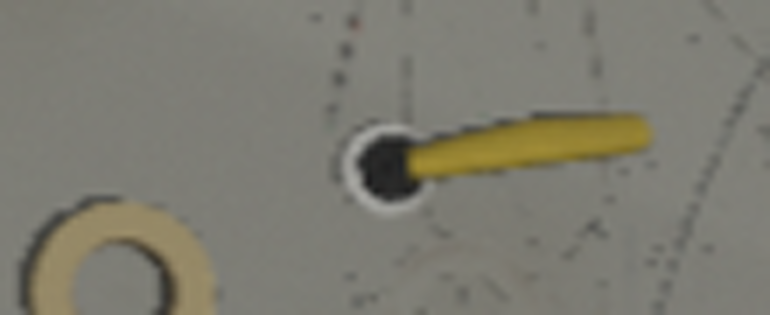

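The cutter's wheel is at top px (356,194) and its handle end at (393,189). That puts its x axis at about 96.5° and the grasp point at about (0.560, -0.350). I'll check how close the machine is before going there.

```bash
python3 -c "
from h import *
p,d=snap('top');P=unproj_d('top',d)
for x0 in(.60,.62,.64,.66,.68,.70):
  m=(P[...,0]>x0)&(P[...,0]<x0+.02)&(P[...,1]<-.28)&(P[...,1]>-.42); print(x0,np.nanmax(P[...,2][m]).round(3))
go(.5604,-.3502,.0215,6.5)"
```

```text
0.6 0.009
0.62 0.009
0.64 0.013
0.66 0.281
0.68 0.305
0.7 0.344
t 26.45 grasp [0.4412 0.0583 0.1434] rot [-1.7999e+02  1.0000e-01  9.0300e+00] w 0.0514 F [-0.1  0.5 -0.8] q [ 44.  -1. -54. 116.  -1.  64.  -0.]
now-frame shift mm [ 53.8 422.2 121.7] | after-turn frame [ 72.4 419.4 121.7] turn 2.5
```

Call:
jog_arm --pt "0.4 0 0 0 0 0 2.5" --pt "0.4 0.006 0.035 0 0 0 0" --pt "0.4 0.006 0.035 0 0 0 0" --pt "0.4 0.006 0.035 0 0 0 0" --pt "0.4 0.006 0.035 0 0 0 0" --pt "0.4 0.006 0.035 0 0 0 0" --pt "0.4 0.006 0.035 0 0 0 0" --pt "0.4 0.006 0.035 0 0 0 0" --pt "0.4 0.006 0.035 0 0 0 0" --pt "0.4 0.006 0.035 0 0 0 0"

```text
time_s: 27.28
tool_pos: [0.5314, -0.2499, 0.3063]
tool_rot: [-179.9, 0.1, 6.5]
force: [0.2, 0.6, -0.1]
grip_width: 0.0521
```

Call:
jog_arm --pt "0.4 0.006 0.035 0 0 0 0" --pt "0.4 0.006 0.035 0 0 0 0" --pt "0.4 0.006 0.034 0 0 0 0" --pt "0.4 0 0 0.02 0 0 0" --pt "0.4 0 0 0.02 0 0 0" --pt "0.4 0 0 0.02 0 0 0" --pt "0.4 0 0 0 0 0 0" --pt "0.4 0 0 0 0 0 0" --pt "0.4 0 0 0 0 0 0"

```text
time_s: 28.03
tool_pos: [0.5615, -0.3495, 0.2484]
tool_rot: [-180.0, -0.0, 6.6]
force: [1.4, -0.4, -0.2]
grip_width: 0.052
```

```bash
python3 -c "
from h import *
go(.5604,-.3502,.0215,6.5)
p,d=snap('side')
cv2.imwrite('pics/s9c.png',cv2.resize(cv2.cvtColor(p,cv2.COLOR_RGB2BGR)[50:180,190:350],None,fx=4,fy=4,interpolation=cv2.INTER_CUBIC))"
```

```text
t 28.03 grasp [ 0.5615 -0.3494  0.0844] rot [-179.98   -0.      6.55] w 0.052 F [ 1.4 -0.4 -0.2] q [ 56.  31. -35.  90.  19.  65.  23.]
now-frame shift mm [-1.2  0.7 62.9] | after-turn frame [-1.2  0.7 62.9] turn 0.1
```

View pics/s9c.png

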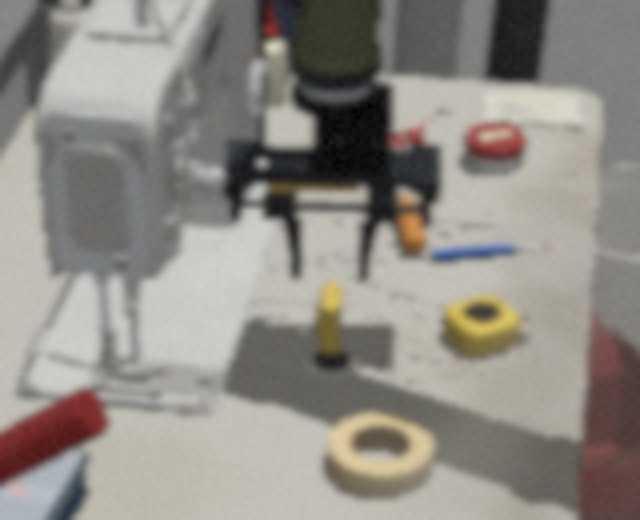

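The jaws straddle the handle, at crop (330,310). The gripper's far end is close to the machine, so I'll check the nearest machine points in the body's height band.

```bash
python3 -c "
from h import *
p,d=snap('side');P=unproj_d('side',d)
for y0 in(-.46,-.43,-.40,-.37,-.34,-.31,-.28,-.25):
  o=[]
  for z0 in(.03,.07,.11,.15,.19,.23):
    m=(P[...,1]>y0)&(P[...,1]<y0+.03)&(P[...,2]>z0)&(P[...,2]<z0+.04)&(P[...,0]>.60)
    o.append(np.sort(P[...,0][m])[:2].round(3).tolist())
  print(y0,o)
"
```

```text
-0.46 [[0.996, 0.996], [], [0.974, 0.974], [0.97, 0.971], [0.683, 0.683], [0.68, 0.68]]
-0.43 [[0.995, 0.995], [1.093, 1.095], [0.97, 0.97], [0.97, 0.97], [0.683, 0.683], [0.68, 0.68]]
-0.4 [[0.996, 0.996], [1.076, 1.076], [], [0.602, 0.605], [0.683, 0.683], [0.679, 0.679]]
-0.37 [[0.994, 0.994], [1.076, 1.078], [0.642, 0.969], [0.6, 0.6], [0.678, 0.679], [0.678, 0.678]]
-0.34 [[0.994, 0.995], [1.099, 1.102], [0.602, 0.602], [0.6, 0.601], [0.678, 0.97], [0.679, 0.679]]
-0.31 [[0.995, 0.996], [1.316, 1.317], [0.601, 0.601], [0.601, 0.601], [0.662, 0.667], [0.67, 0.67]]
-0.28 [[0.722, 0.722], [0.744, 0.796], [0.679, 0.8], [0.649, 0.655], [0.643, 0.644], [0.68, 0.68]]
-0.25 [[0.719, 0.72], [0.716, 0.717], [0.672, 0.679], [0.67, 0.67], [0.664, 0.665], [0.657, 0.657]]
```

The body's column is free, with the nearest machine parts at z > 0.19 and x ≥ 0.66. I'll descend straight and grip.

Call:
jog_arm --pt "0.4 -0.001 0.0005 0.02 0 0 0" --pt "0.4 0 0 0.02 0 0 0" --pt "0.4 0 0 0.015 0 0 0" --pt "0.4 0 0 0.007 0 0 0" --pt "0.4 0 0 0 0 0 0" --pt "0.4 0 0 0 0 0 0" --pt "0.9 0 0 0 0 0 0" --pt "0.9 0 0 0 0 0 0" --pt "0.9 0 0 0 0 0 0" --pt "0.9 0 0 0 0 0 0" --pt "0.9 0 0 0 0 0 0" --pt "0.9 0 0 0 0 0 0" --grip_force 20

```text
time_s: 29.13
tool_pos: [0.5604, -0.3503, 0.1867]
tool_rot: [180.0, -0.0, 6.5]
force: [0.4, -0.1, 0.6]
grip_width: 0.0226
```

Call:
jog_arm --pt "0.9 0 0 0 0 0 0" --pt "0.9 0 0 -0.01 0 0 0" --pt "0.9 0 0 -0.02 0 0 0" --pt "0.9 0 0 -0.02 0 0 0" --pt "0.9 -0.02 0 0 0 0 0" --pt "0.9 -0.03 -0.01 0 0 0 0" --pt "0.9 -0.03 -0.01 0 0 0 0" --pt "0.9 0 0 0 0 0 0"

```text
time_s: 29.8
tool_pos: [0.4729, -0.3389, 0.235]
tool_rot: [-179.9, 0.5, 6.4]
force: [-0.2, 0.1, -1.6]
grip_width: 0.0225
```

```bash
python3 -c "
from h import *
go(.4502,-.0552,.1,-81)"
```

```text
t 29.8 grasp [ 0.4714 -0.3387  0.071 ] rot [-179.88    0.5     6.39] w 0.0225 F [-0.2  0.1 -1.6] q [ 64.  23. -37. 102.  16.  60.  28.]
now-frame shift mm [  10.3 -284.2  -28.5] | after-turn frame [-283.4  -23.2  -28.5] turn 87.4
```

Call:
jog_arm --pt "0.9 0 0 -0.02 0 0 0" --pt "0.9 0 0 -0.02 0 0 6.4" --pt "0.9 0 0 0 0 0 6.75" --pt "0.9 0 0 0 0 0 6.75" --pt "0.9 0 0 0 0 0 6.75" --pt "0.9 0 0 0 0 0 6.75" --pt "0.9 0 0 0 0 0 6.75" --pt "0.9 0 0 0 0 0 6.75" --pt "0.9 0 0 0 0 0 6.75" --pt "0.9 0 0 0 0 0 6.75" --pt "0.9 0 0 0 0 0 6.75" --pt "0.9 0 0 0 0 0 6.75"

```text
time_s: 30.8
tool_pos: [0.4787, -0.3393, 0.2767]
tool_rot: [-180.0, -0.0, -67.7]
force: [-0.2, -0.9, -1.3]
grip_width: 0.0224
```

Call:
jog_arm --pt "0.9 0 0 0 0 0 6.75" --pt "0.9 0 0 0 0 0 6.75" --pt "0.9 0 0 0 0 0 0" --pt "0.9 -0.0283 -0.0023 0 0 0 0" --pt "0.9 -0.0283 -0.0023 0 0 0 0" --pt "0.9 -0.0283 -0.0023 0 0 0 0" --pt "0.9 -0.0283 -0.0023 0 0 0 0" --pt "0.9 -0.0283 -0.0023 0 0 0 0" --pt "0.9 -0.0283 -0.0023 0 0 0 0" --pt "0.9 -0.0283 -0.0023 0 0 0 0"

```text
time_s: 31.63
tool_pos: [0.4628, -0.1398, 0.2766]
tool_rot: [-180.0, -0.0, -80.6]
force: [1.0, 0.5, -0.9]
grip_width: 0.0229
```

Call:
jog_arm --pt "0.9 -0.0283 -0.0023 0 0 0 0" --pt "0.9 -0.0283 -0.0023 0 0 0 0" --pt "0.9 -0.0283 -0.0023 0 0 0 0" --pt "0.9 0 0 0.02 0 0 0" --pt "0.9 0 0 0.02 0 0 0" --pt "0.9 0 0 0 0 0 0" --pt "0.9 0 0 0 0 0 0" --pt "0.9 0 0 0 0 0 0"

```text
time_s: 32.3
tool_pos: [0.4568, -0.0566, 0.2371]
tool_rot: [-179.9, -0.0, -80.8]
force: [-0.1, -0.1, -0.9]
grip_width: 0.0225
```

```bash
python3 -c "
from h import *
go(.4502,-.0552,.023,-81)
p,d=snap('side');P=unproj_d('side',d)
cv2.imwrite('pics/s10c.png',cv2.resize(cv2.cvtColor(p,cv2.COLOR_RGB2BGR)[120:250,220:350],None,fx=4.5,fy=4.5,interpolation=cv2.INTER_CUBIC))"
```

```text
t 32.3 grasp [ 0.457  -0.0567  0.0731] rot [-1.7995e+02 -1.0000e-02 -8.0820e+01] w 0.0225 F [-0.1 -0.1 -0.9] q [ 39.   7. -36. 119.   5.  56. -81.]
now-frame shift mm [-2.5  6.5 50.1] | after-turn frame [-2.5  6.5 50.1] turn 0.2
```

View pics/s10c.png

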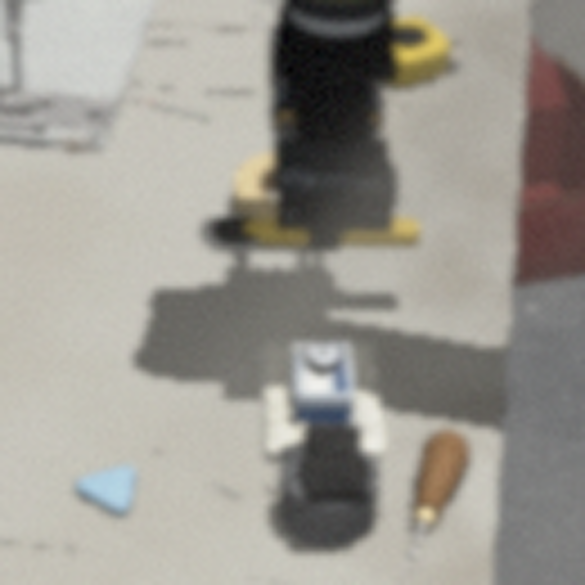

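The bobbin sits on the box at crop (322,355), and the cutter is held level with its wheel pointing away. I'll lower it.

Call:
jog_arm --pt "0.9 -0.0025 0.0065 0.01 0 0 0" --pt "0.9 0 0 0.015 0 0 0" --pt "0.9 0 0 0.012 0 0 0" --pt "0.9 0 0 0.007 0 0 0" --pt "0.9 0 0 0 0 0 0" --pt "0.9 0 0 0 0 0 0" --pt "0.9 0 0 0 0 0 0"

```text
time_s: 32.93
tool_pos: [0.4499, -0.0551, 0.1928]
tool_rot: [-179.9, -0.0, -80.9]
force: [0.1, -0.6, -0.4]
grip_width: 0.0229
```

```bash
python3 -c "
from h import *
go(.4502,-.0552,.0228,-81)
p,d=snap('side');P=unproj_d('side',d)
hsv=cv2.cvtColor(p,cv2.COLOR_RGB2HSV);m=cv2.inRange(hsv,(18,110,90),(35,255,255)).astype(bool)
m&=(P[...,0]>.3)&(P[...,0]<.6)&(abs(P[...,1]+.055)<.06)
r,c=np.nonzero(m);X=unproj('side',r,c,.015+.006);print(m.sum(),X[:,0].min(),X[:,0].max(),cv2.minAreaRect((X[:,:2]*1000).astype(np.float32)))
find('side','wheel_cutter',P,.02)
"
```

```text
t 32.93 grasp [ 0.4501 -0.0551  0.0288] rot [-1.7994e+02 -2.0000e-02 -8.0880e+01] w 0.0229 F [ 0.1 -0.6 -0.4] q [ 38.  10. -36. 122.   8.  50. -84.]
now-frame shift mm [ 0.1 -0.1  6. ] | after-turn frame [ 0.1 -0.1  6. ] turn 0.1
23 0.38994970793193695 0.4273768222349296 ((410.7626647949219, -223.77174377441406), (12.719223022460938, 351.8404541015625), 4.913853168487549)
side wheel_cutter 0.52 box [269. 181. 316. 189.] c [ 0.4773 -0.0429] rect [457.4 -47.3] [144.1  35.2] 9.9 zmed 0.02
```

Call:
jog_arm --pt "0.9 0 0 0.003 0 0 0" --pt "0.9 0 0 0.0025 0 0 0" --pt "0.9 0 0 0.0005 0 0 0" --pt "0.9 0 0 0 0 0 0" --pt "0.9 0 0 0 0 0 0"

```text
time_s: 33.45
tool_pos: [0.4498, -0.0551, 0.1865]
tool_rot: [-180.0, -0.0, -80.9]
force: [-0.4, -0.4, 3.4]
grip_width: 0.0225
```

Call:
jog_arm --pt "0.9 0 0 0.0005 0 0 0" --pt "0.9 0 0 0 0 0 0"

```text
time_s: 33.62
tool_pos: [0.4499, -0.055, 0.1865]
tool_rot: [-180.0, -0.0, -80.9]
force: [-1.6, -0.6, 8.2]
grip_width: 0.0226
```

Call:
jog_arm --pt "0.55 0 0 0 0 0 0" --pt "0.55 0 0 0 0 0 0" --pt "0.55 0 0 0 0 0 0" --pt "0.55 0 0 -0.01 0 0 0" --pt "0.55 0 0 -0.02 0 0 0" --pt "0.55 0 0 -0.03 0 0 0" --pt "0.55 0 0 -0.04 0 0 0" --pt "0.55 0 0 -0.04 0 0 0" --pt "0.55 0.038 0 0 0 0 0" --pt "0.55 0.038 0 0 0 0 0" --pt "0.55 0.038 0 0 0 0 0" --pt "0.55 0.038 0 0 0 0 0"

```text
time_s: 34.62
tool_pos: [0.4736, -0.2065, 0.327]
tool_rot: [-179.9, -0.1, -80.8]
force: [0.5, -0.2, 0.5]
grip_width: 0.0394
```

Call:
jog_arm --pt "0.55 0.038 0 0 0 0 0" --pt "0.55 0.038 0 0 0 0 0" --pt "0.55 0.038 0 0 0 0 0" --pt "0.55 0.038 0 0 0 0 0" --pt "0.55 0.038 0 0 0 0 0" --pt "0.55 0 0 0 0 0 0" --pt "0.55 0 0 0 0 0 0"

```text
time_s: 35.2
tool_pos: [0.5027, -0.3954, 0.3252]
tool_rot: [180.0, 0.1, -81.1]
force: [0.2, 0.8, -0.5]
grip_width: 0.039
```

```bash
python3 -c "
from h import *
p,d=snap('top');P=unproj_d('top',d)
for k,h in (('job_pad',.01),('needle_case',.034),('web_roll',.038),('side_buckle',.049),('metal_bobbin',.045),('wheel_cutter',.016),('paper_tape',.025),('measure',.031),('chalk_wedge',.008)): find('top',k,P,h)
go(.45,-.3,.1)
b=cv2.cvtColor(p,cv2.COLOR_RGB2BGR);cv2.imwrite('pics/t11c.png',cv2.resize(b[180:255,205:335],None,fx=6,fy=6,interpolation=cv2.INTER_CUBIC))"
```

```text
top needle_case 0.65 box [182. 149. 201. 163.] c [0.6868 0.2836] rect [686.8 283.3] [38.4 53.4] 14.1 zmed 0.025
top needle_case 0.51 box [246. 218. 264. 235.] c [0.442  0.0591] rect [441.9  59.1] [54.1 40.3] 89.9 zmed 0.035
top side_buckle 0.59 box [135. 156. 150. 172.] c [0.6527 0.4439] rect [650.8 443.7] [62.4 46.6] 27.7 zmed 0.01
top side_buckle 0.52 box [217. 225. 234. 237.] c [0.4247 0.1565] rect [423.5 155.3] [40.5 61.4] 4.9 zmed 0.049
top side_buckle 0.33 box [240. 216. 271. 237.] c [0.4417 0.0555] rect [441.8  56.8] [ 72.7 103. ] 9.2 zmed 0.012
top metal_bobbin 0.48 box [246. 216. 264. 234.] c [0.4419 0.0604] rect [442.5  59.3] [37.2 53.6] 13.7 zmed 0.035
top wheel_cutter 0.67 box [280. 200. 294. 243.] c [ 0.465  -0.0525] rect [458.9 -57.8] [143.1  40.9] 14.2 zmed 0.015
top paper_tape 0.93 box [308. 196. 330. 226.] c [ 0.489 -0.152] rect [ 490.6 -151. ] [85.4 92.6] 89.0 zmed 0.026
top measure 0.61 box [368. 220. 390. 242.] c [ 0.4206 -0.3617] rect [ 420.9 -361.9] [63.1 63. ] 43.7 zmed 0.031
top chalk_wedge 0.53 box [245. 218. 264. 235.] c [0.4412 0.0641] rect [440.6  61. ] [58.6 37.7] 89.8 zmed 0.035
top chalk_wedge 0.5 box [280. 198. 295. 244.] c [ 0.4658 -0.0521] rect [457.2 -47.8] [150.3  42.6] 6.0 zmed 0.015
t 35.7 grasp [ 0.5039 -0.3922  0.1621] rot [-1.7999e+02 -3.0000e-02 -8.0830e+01] w 0.0393 F [-0.5 -0.1 -0.2] q [ 53.  21. -23.  90.   8.  70. -51.]
now-frame shift mm [-99.6  38.6  62. ] | after-turn frame [-99.6  38.6  62. ] turn 0
```

View pics/t11c.png

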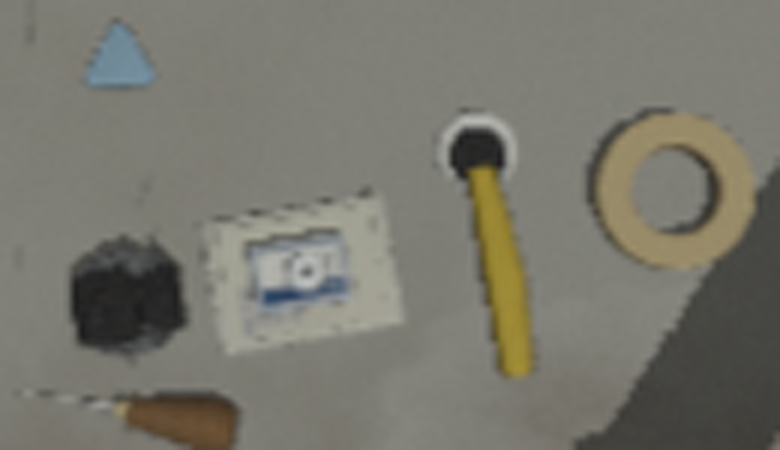

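The layout looks right: roll and buckle at (128,296), box and bobbin at (300,270), and the cutter at (495,245) between the pad and the tape. The bobbin seems a few mm right of the box's middle, so I'll measure with depth.

```bash
python3 -c "
from h import *
D=[];G=[]
for i in range(6):
  p,d=snap('top');D.append(d);G.append(p.astype(float))
d=np.median(D,0);p=np.mean(G,0);P=unproj_d('top',d)
def reg(x,y,r,z0,z1):
  m=(np.hypot(P[...,0]-x,P[...,1]-y)<r)&(P[...,2]>z0)&(P[...,2]<z1)
  X=P[m];rc=cv2.minAreaRect((X[:,:2]*1000).astype(np.float32));print(m.sum(),'mean',X.mean(0).round(4),'rect',np.round(rc[0],1),np.round(rc[1],1),round(rc[2],1));return m
print('roll+buckle');reg(.426,.155,.05,.028,.06)
print('buckle');reg(.426,.155,.05,.0435,.06)
print('box');reg(.442,.059,.05,.022,.06)
print('bobbin');reg(.442,.059,.05,.0395,.06)
print('pad');m=reg(.442,.059,.075,.0065,.06)
print('cutter');reg(.459,-.05,.1,.0075,.06)
print('tape');reg(.487,-.152,.06,.013,.06)
g=p.mean(2)
u=cv2.resize(cv2.cvtColor(p.astype(np.uint8),cv2.COLOR_RGB2BGR)[208:245,212:280],None,fx=11,fy=11,interpolation=cv2.INTER_CUBIC);cv2.imwrite('pics/t12c.png',u)"
```

```text
roll+buckle
283 mean [0.4264 0.1557 0.0465] rect [427.2 154.6] [56.9 64.2] 0.0
buckle
210 mean [0.4249 0.1556 0.0492] rect [425.6 154.8] [40.4 61.3] 9.4
box
189 mean [0.4418 0.0591 0.0372] rect [441.8  59.1] [38.7 55.4] 9.0
bobbin
32 mean [0.4426 0.0551 0.0454] rect [443.3  55.7] [20.1 16.7] 89.9
pad
705 mean [0.4413 0.061  0.0201] rect [440.4  69.5] [ 75.6 127.9] 9.7
cutter
744 mean [ 0.4625 -0.0392  0.0178] rect [458.7 -50.2] [141.3 198.8] 32.8
tape
387 mean [ 0.4875 -0.1542  0.0258] rect [ 487.2 -154.2] [85.8 85.5] 88.9
```

View pics/t12c.png

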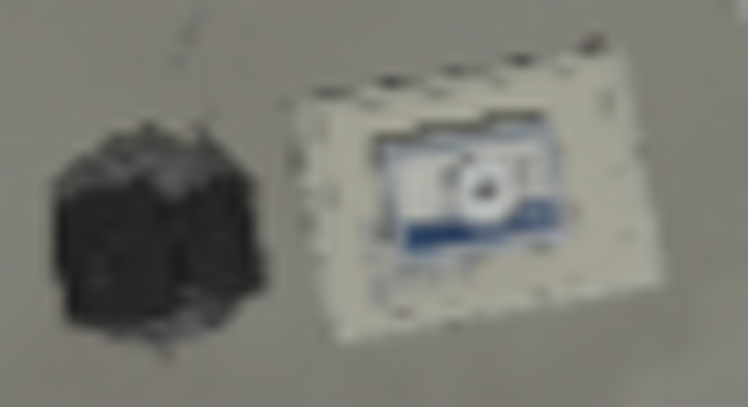

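Depth puts the bobbin about 4 mm off the box's middle: 0.0551 against 0.0591 in y. Everything else is within 1–2 mm. There's plenty of time left, so I'll regrasp it with the jaws along the box's long side and shift it.

```bash
python3 -c "
from h import *
go(.4424,.0553,.085,-81)"
```

```text
t 36.0 grasp [ 0.5037 -0.3927  0.1617] rot [179.99  -0.   -80.88] w 0.039 F [-0.   0.3  0.4] q [ 53.  21. -23.  90.   8.  70. -51.]
now-frame shift mm [-452.   -10.5   76.7] | after-turn frame [-452.1   -9.5   76.7] turn 0.1
```

Call:
jog_arm --pt "0.6 -0.0375 -0.0009 0 0 0 0" --pt "0.6 -0.0375 -0.0009 0 0 0 0" --pt "0.6 -0.0375 -0.0009 0 0 0 0" --pt "0.6 -0.0375 -0.0009 0 0 0 0" --pt "0.6 -0.0375 -0.0009 0 0 0 0" --pt "0.6 -0.0375 -0.0009 0 0 0 0" --pt "0.6 -0.0375 -0.0009 0 0 0 0" --pt "0.6 -0.0375 -0.0009 0 0 0 0" --pt "0.6 -0.0375 -0.0009 0 0 0 0" --pt "0.6 -0.0375 -0.0009 0 0 0 0" --pt "0.6 -0.0375 -0.0009 0 0 0 0" --pt "0.6 -0.0375 -0.0009 0 0 0 0"

```text
time_s: 37.0
tool_pos: [0.4424, 0.0551, 0.326]
tool_rot: [-180.0, -0.1, -80.9]
force: [1.0, 0.5, -0.7]
grip_width: 0.0346
```

Call:
jog_arm --pt "0.6 0 0 0.03 0 0 0" --pt "0.6 0 0 0.03 0 0 0" --pt "0.6 0 0 0.015 0 0 0" --pt "0.6 0 0 0 0 0 0" --pt "0.6 0 0 0 0 0 0" --pt "0.6 0 0 0 0 0 0"

```text
time_s: 37.5
tool_pos: [0.4438, 0.0534, 0.2519]
tool_rot: [-179.9, -0.0, -80.9]
force: [-0.5, 0.6, -0.4]
grip_width: 0.0346
```

```bash
python3 -c "
from h import *
go(.4424,.0553,.0555,-81)"
```

```text
t 37.5 grasp [0.4441 0.0534 0.0879] rot [-1.7989e+02 -2.0000e-02 -8.0890e+01] w 0.0346 F [-0.5  0.6 -0.4] q [ 33.   4. -44. 120.   3.  57. -94.]
now-frame shift mm [-2.1  1.4 32.4] | after-turn frame [-2.1  1.5 32.4] turn 0.1
```

Call:
jog_arm --pt "0.6 -0.002 0.001 0.015 0 0 0" --pt "0.6 0 0 0.012 0 0 0" --pt "0.6 0 0 0.005 0 0 0" --pt "0.6 0 0 0 0 0 0" --pt "0.6 0 0 0 0 0 0" --pt "0.6 0 0 0 0 0 0"

```text
time_s: 38.0
tool_pos: [0.4424, 0.0552, 0.2198]
tool_rot: [-179.9, -0.0, -80.9]
force: [-0.6, -0.5, -0.0]
grip_width: 0.0346
```

Call:
jog_arm --pt "0.9 0 0 0 0 0 0" --pt "0.9 0 0 0 0 0 0" --pt "0.9 0 0 0 0 0 0" --pt "0.9 0 0 0 0 0 0" --pt "0.9 0 0 0 0 0 0" --grip_force 6

```text
time_s: 38.42
tool_pos: [0.442, 0.0552, 0.2191]
tool_rot: [-180.0, -0.0, -80.9]
force: [-0.5, 0.5, 3.2]
grip_width: 0.0206
```

Call:
jog_arm --pt "0.9 0 0 -0.005 0 0 0" --pt "0.9 0 0 0 0 0 0" --pt "0.9 0 0 0 0 0 0" --pt "0.9 0 0 0 0 0 0"

```text
time_s: 38.75
tool_pos: [0.4417, 0.0551, 0.2237]
tool_rot: [-180.0, -0.0, -80.9]
force: [0.3, -0.1, 0.3]
grip_width: 0.0205
```

```bash
python3 -c "
from h import *
go(.4420,.0590,.0555,-81)"
```

```text
t 38.75 grasp [0.4417 0.0551 0.0597] rot [-1.800e+02 -1.000e-02 -8.088e+01] w 0.0205 F [ 0.3 -0.1  0.3] q [ 32.   7. -44. 121.   6.  54. -96.]
now-frame shift mm [-3.8 -0.9  4.2] | after-turn frame [-3.8 -0.9  4.2] turn 0.1
```

Call:
jog_arm --pt "0.9 -0.0038 -0.0005 0 0 0 0" --pt "0.9 0 0 0 0 0 0" --pt "0.9 0 0 0.003 0 0 0" --pt "0.9 0 0 0.002 0 0 0" --pt "0.9 0 0 0 0 0 0" --pt "0.9 0 0 0 0 0 0"

```text
time_s: 39.25
tool_pos: [0.4417, 0.0591, 0.2186]
tool_rot: [180.0, 0.0, -80.9]
force: [0.4, 0.4, 0.8]
grip_width: 0.0207
```

Call:
jog_arm --pt "0.68 0 0 0 0 0 0" --pt "0.68 0 0 0 0 0 0" --pt "0.68 0 0 0 0 0 0" --pt "0.68 0 0 -0.01 0 0 0" --pt "0.68 0 0 -0.02 0 0 0" --pt "0.68 0 0 -0.035 0 0 0" --pt "0.68 0 0 -0.035 0 0 0" --pt "0.68 0.036 0 0 0 0 0" --pt "0.68 0.036 0 0 0 0 0" --pt "0.68 0.036 0 0 0 0 0" --pt "0.68 0.036 0 0 0 0 0" --pt "0.68 0.036 0 0 0 0 0"

```text
time_s: 40.25
tool_pos: [0.4701, -0.1203, 0.3198]
tool_rot: [-179.9, -0.1, -80.9]
force: [0.2, -0.1, 0.5]
grip_width: 0.0277
```

Call:
jog_arm --pt "0.6 0.036 0 0 0 0 0" --pt "0.6 0.036 0 0 0 0 0" --pt "0.6 0.036 0 0 0 0 0" --pt "0.6 0.036 0 0 0 0 0" --pt "0.6 0.036 0 0 0 0 0" --pt "0.6 0.036 0 0 0 0 0" --pt "0.6 0.036 0 0 0 0 0" --pt "0.6 0 0 0 0 0 0" --pt "0.6 0 0 0 0 0 0"

```text
time_s: 41.0
tool_pos: [0.5093, -0.3703, 0.3187]
tool_rot: [180.0, 0.0, -81.1]
force: [-0.1, 0.6, 1.0]
grip_width: 0.035
```

```bash
python3 -c "
from h import *
D=[]
for i in range(6):
  p,d=snap('top');D.append(d)
P=unproj_d('top',np.median(D,0))
def reg(n,x,y,r,z0,ymax=9):
  m=(np.hypot(P[...,0]-x,P[...,1]-y)<r)&(P[...,2]>z0)&(P[...,2]<.06)&(P[...,1]<ymax)
  X=P[m];rc=cv2.minAreaRect((X[:,:2]*1000).astype(np.float32));print(n,'mean',X.mean(0).round(4),'rect',np.round(rc[0],1),np.round(rc[1],1),round(rc[2],1))
reg('buckle',.426,.155,.05,.0435)
reg('rollbuckle',.426,.155,.05,.028)
reg('box',.442,.059,.05,.022)
reg('bobbin',.442,.059,.05,.0395)
reg('cutter',.459,-.05,.09,.0085,-.01)
reg('tape',.487,-.152,.06,.013)
go(.4,-.3,.1)
q,_=snap('side')
f=lambda p,a:cv2.resize(cv2.cvtColor(p,cv2.COLOR_RGB2BGR)[a],(400,300),interpolation=cv2.INTER_CUBIC)
cv2.imwrite('pics/f13.png',np.hstack([f(p,np.s_[180:255,210:310]),f(q,np.s_[155:245,230:350])]))"
```

```text
buckle mean [0.425  0.1555 0.0493] rect [425.6 154.5] [40.3 61.3] 9.2
rollbuckle mean [0.4265 0.1557 0.0467] rect [427.2 154.5] [64.3 56.8] 89.8
box mean [0.4418 0.0591 0.0371] rect [441.9  59.1] [38.6 55.4] 9.2
bobbin mean [0.4426 0.0581 0.046 ] rect [443.3  57.4] [16.7 16.7] 89.8
cutter mean [ 0.4691 -0.0696  0.0178] rect [467.5 -85.6] [148.8 102.5] 15.4
tape mean [ 0.4875 -0.1542  0.026 ] rect [ 487.1 -153.9] [85.5 85.5] 89.5
t 41.3 grasp [ 0.5106 -0.3661  0.1553] rot [-1.7998e+02 -2.0000e-02 -8.0750e+01] w 0.035 F [-0.4 -0.1 -1. ] q [ 53.  21. -24.  92.   9.  69. -54.]
now-frame shift mm [-83.   98.5  55.2] | after-turn frame [-83.   98.5  55.2] turn 0
```

View pics/f13.png

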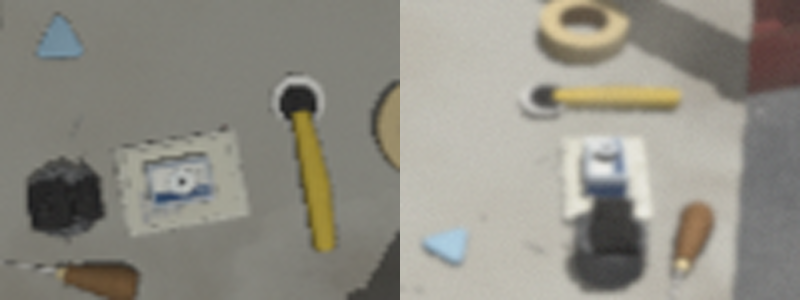

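Left panel (top view): the bobbin at (182,181) is now central on the box, and the cutter lies between the pad and the tape in line with the pad's short sides. Right panel (side view): both stacks are flat. I'll hand it in.

```bash
python3 -c "
from h import *
print(env.sign_off(), status.get_obs()['time_s'])"
```

```text
the job is handed in; nothing more can be done
the job is handed in; nothing more can be done
```

The kit is laid out as asked and handed in at about 41 s of the 112 s allowed. I worked in the order given: roll, buckle, needle box, bobbin, cutter.

**Last checks (top-camera depth, plus both cameras by eye):**
- **Webbing roll:** about 14 mm from the pad's left side and within 1 mm of level with its middle.
- **Buckle:** flat on the roll, within about 2 mm of its middle.
- **Needle box:** within about 1 mm of the pad's middle and square to the pad.
- **Bobbin:** it first landed about 4 mm off the middle of the box. I regrasped and moved it, and it is now within about 1–2 mm.
- **Cutter:** on the table with its wheel pointing away, midway between the pad and the tape to within a few mm. It is within about 1–2° of the pad's short sides.

**Where readings failed or disagreed:**
- The automatic fit on the cutter failed because neighbouring things got into it, and the network outlines of it differed by up to about 10 mm and 8°. The cutter figures therefore come from the picture and the tool position at release.
- The side camera read about 3 mm further left than the top camera.

The masking tape still read at its starting position to within about 3 mm, which is the scatter of the readings, and the tape measure to within about 2 mm. I only checked the chalk by eye; it had not visibly moved. Contact forces stayed below 10 N in every reading.

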